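# Square the test panel and fire the spring impact tester

## Robot

A 7-joint arm with a two-finger parallel gripper is mounted at the origin on the work surface. World frame = base frame: x ahead of the robot, y to its left, z up, the work surface at z = 0. Lengths are in m, angles in rad, forces in N, time in s.
With the tool pointing down it reaches from about 0.4 to 0.85 m from the base axis. Payload 4.5 kg.
Tool frame: the origin (TCP) lies at the very end of the fingers, on their centre line; the grasp point (between the pads) lies 19 mm behind it; z points along the fingers, x is the direction in which the jaws open and shut, and the axes are right-handed (so a half turn about z gives the same grasp; the last joint's range is limited). The gripper opens to 88 mm and grips with 3 to 60 N. Pads are 18 mm wide; open, the fingers measure 123 mm over their backs; the gripper's body (75 mm by 187 mm) begins 45 mm behind the grasp point.
Start: joints at [1.3, 0.689, -0.195, 1.565, 0.157, 0.902, -0.215], TCP at [0.188, -0.596, 0.239] pointing down, gripper open.
Joint ranges: [-3.01, 3.01], [-0.46, 2.08], [-1.47, 1.51], [0.13, 2.56], [-1, 4.14], [0.04, 2.09], [-2.66, 2.66]. Speed limits (rad/s): [2.57, 2.57, 3.14, 3.14, 3.14, 3.14, 3.14].

## Interface

Orientations are given as a unit quaternion [x, y, z, w].
In Python, from plant import * gives the robot as it stands.
- The arm moves only by the tool apply_moves, never from a script. Its argument "series" is a list of rows, each an object of numbers: "x", "y", "z": the shift along the tool's x, y, z in units of 80 cm (1.0 is 80 cm); "wx", "wy", "wz": the turn, a rotation vector about the tool's x, y, z in units of pi rad (1.0 is pi rad); "fingers": the opening, from -1 (shut) to 1 (fully open), so that 0 is half open. In form: [{"x": .., "y": .., "z": .., "wx": .., "wy": .., "wz": .., "fingers": ..}, ...]. A call has 1 to 8 rows; each row shifts and turns the pose as measured when the row begins, along the tool's axes as they then stand; what a row does not reach is not made up. A row lasts 1/8 s, in which the tool goes at most 62.5 mm and 10.7 degrees, less where a joint would pass 70% of its speed; a pose out of reach is approached as far as the arm can. A call with a number of a shift or a turn outside -1 to 1 is refused whole. A call with a gripper value outside its range is refused whole. The fingers move at their own pace and stop on an object; "force" is the grip in N (left out, the last holds). Time passes only in rows, so rows that do not move let the fingers close. It gives the time, the measured TCP pose, the force and the opening at its end, in the units of the state.
- get_state(): the state, without advancing time (a new reading comes with each control period).
- snapshot(name): name is "scene" or "top"; returns (picture, depth): 384x512x3 uint8, red, green, blue; 384x512 float32, m along the optical axis (not along the pixel's ray), 0 where there is no reading.
- camera_model(name): a dict with "camera_matrix" (3x3 intrinsics, pixels), "world_from_camera" (4x4, takes a point from camera to world coordinates). Camera axes: x right, y up, looking along -z (the intrinsics and any distortion apply to the point x, -y, -z); pixel columns grow to the right and rows downward; lengths in m; the calibration is good to about 2 mm. A picture is of the moment at which its call begins. camera_model takes no time and is no camera call.
- finish_job(): hands the job in, once; it reports no verdict.
The state is a dict: "clock": time; "q": joint angles; "qd": joint speeds; "joint_torque": joint torques, N m; "tool_pos": TCP position; "eef_rot": TCP orientation; "contact_force": force on the tool from outside, world axes, zero at the start; "moment": the same for the moment, N m; "opening": opening from 0.0 (shut) to 1.0 (fully open).
Only numpy, scipy, OpenCV 4.12 (cv2) and the standard library are available. Lean on these libraries where they do the work, as an engineer would, in place of code of your own. Each camera call takes 0.05 s, during which the arm holds its last target. There are 200 camera calls.

## Task

Get the spring impact tester's upright test panel ready and hit it with the striker. Ease the clamp knob off anticlockwise, by less than a quarter turn, turn the panel until its flat face is square to the striker, and tighten the clamp firmly again; then draw the striker back by its handle until the sear catches, let go of it, and trip the sear with the trip pad so that the striker flies forward, strikes the panel and throws the gauge pointer. Do not touch the pointer, do not push the striker forward by hand, and leave everything else on the bench where it stands.

Things in the scene. Friction and masses are not known exactly. Their poses are not given: they have to be found in the camera images.
- tester: spring impact tester bolted to the bench: grey base plate 130 x 430 x 20 mm. Origin: centre of the base's underside on the bench. Its +y axis is the striking direction (along the 430 mm side), z up. Along +y in this frame, at x = 0: striker handle (y = -125 mm at rest), sear pawl with trip pad (y = 23 mm), upright panel on a turntable (y = 85 mm), clamp knob (y = 180 mm). Between the handle and the trip pad nothing fixed is higher than 90 mm above the bench.
- handle (a point): middle of the top of the striker's handle: an upright black plate 40 mm wide (tester x), 14 mm thick (tester y), its upper 40 mm free for gripping; top 150 mm above the bench. It moves with the striker. Axes parallel to the tester's.
- striker (a joint): travel of the striker (m), positive in the striking direction (tester +y); 0 = spring's rest position, which leaves its nose 20 mm short of a square panel. The spring (200 N/m) pulls it to 0. Drawn back past about -0.062 the roller of the sear drops in front of the striker's collar and then holds it at about -0.060; backstop at -0.072. Drawing takes up to about 20 N. When fired it overshoots 0, hits the panel and settles at 0 within a second.
- trip_pad (a point): centre of the top of the trip pad, the tail of the sear pawl: a flat dark steel plate 40 mm (tester x) by 30 mm (tester y), 90 mm above the bench at rest, above the striker's bar.
- pawl (a joint): sear pawl angle (rad): 0 at rest, positive when the trip pad is pressed down; stop at 0.36 (pad 15 mm down). The pad goes down 43 mm per rad. The cocked striker is freed when the pad is about 7 to 9 mm down (0.17 to 0.21 rad), which takes up to about 15 N; once fired the pad moves with 3 to 5 N. It springs back up when let go.
- panel_top (a point): middle of the upper edge of the upright white test panel, on the vertical axis of its turntable, 150 mm above the bench. Panel 70 mm wide, 12 mm thick, top 80 mm or more free. x axis: along the panel's width, y axis: normal to its face, z up.
- panel_table (a joint): angle of the panel about its vertical axis (rad), anticlockwise positive seen from above; 0 = face square to the striker. It starts askew at 0.45 to 1.25. Turns freely when the clamp is slack and stays where it is left; when the clamp is tight, friction on the rim holds it.
- knob_top (a point): centre of the top of the clamp knob, on its vertical screw, 112 mm above the bench: a black bar grip 56 mm long (its x), 14 mm thick (its y), 30 mm high, on a round hub. This point turns with the knob; at clamp angle 0 its x is the tester's x.
- clamp (a joint): angle of the clamp knob (rad), anticlockwise from above positive = backing off; 0 = its tight starting angle. The dog under it lifts 4 mm per rad: slack from 0.2 up; turning the knob back clockwise to 0 or up to 0.15 rad past it makes it firmly tight. A quarter turn is 1.57. Friction 0.15 N m, up to about 0.35 N m when tightening; stays where it is left.
- clamp_dog: the clamp dog: dark steel bar 24 x 72 x 12 mm under the knob that presses on the turntable rim; origin coincides with the tester origin (not on the bar itself).
- pointer (a joint): reading of the drag pointer of the impact gauge (m), 0 at the start; a small steel flag on a rail on the tester's +x side, beside the handle. Thrown forward by the striker's lug only when the striker flies beyond its rest position; stays where it is left.
- reagent: bystander: white plastic bottle, 68 mm diameter, 170 mm tall, origin at centre of underside
- jar: bystander: amber jar, 64 mm diameter, 90 mm tall, origin at centre of underside
- beaker: bystander: clear beaker, 72 mm diameter, 100 mm tall, origin at centre of underside
- spare_panels: bystander: stack of three white panels lying, 70 x 110 x 36 mm, origin at centre of underside
- scraper: bystander: lab scraper with a flat blade, 180 mm long, lying on the bench

How it is judged:
On the way, in this order (a step that is already met when the one before it is completed fails the run):
1. the clamp is backed off while the panel is still askew (value of joint each of clamp, panel_table above 0.3 rad), for 0.1 s.
2. the panel is turned square to the striker (value of joint panel_table between -0.12 and 0.12 rad and value of joint clamp above 0.25 rad), for 0.2 s.
3. the clamp is tight again on the square panel (value of joint panel_table between -0.12 and 0.12 rad and contact force between clamp_dog and anything else above 6 N), for 0.2 s.
4. the striker is held back by the sear alone, let go of by the robot (value of joint striker below -0.05 m and value of joint pawl below 0.1 rad and contact force between the fingers and striker below 0.3 N and value of joint pointer below 0.004 m), for 0.3 s.
5. the striker has been fired: the gauge pointer is thrown (value of joint pointer above 0.01 m), for 0.1 s.
At the end, for the whole second after the job is handed in: The panel stands square to the striker within 0.12 rad, the clamp is tight (its dog presses on the turntable with more than 6 N), the striker is back at rest within 6 mm, the trip pad is up (below 0.06 rad), and the gauge pointer has been thrown more than 10 mm by the fired striker (all of step 3 and value of joint striker between -0.006 and 0.006 m and value of joint pawl below 0.06 rad and value of joint pointer above 0.01 m); the robot touches nothing.
It fails at once if the clamp is opened more than a quarter turn (value of joint clamp above 1.6 rad).
It fails at once if the striker is pushed forward by the robot (value of joint striker above 0.006 m and contact force between any of the fingers, the arm and striker above 0.5 N).
It fails at once if the robot touches the gauge pointer (contact force between any of the fingers, the arm and pointer above 0.3 N).
It fails at once if a bystander is shifted or knocked over (distance of any of reagent, jar, beaker, spare_panels, scraper from where it was at the start of the episode above 0.02 m).
It also fails if it takes over 72 s, if anything falls off the work surface, if the arm or the gripper's body presses on something with over 40 N, if the wrist force passes 120 N, or if a joint passes its speed limit or range.

## Working session

There is one attempt and no reset: what is moved stays moved. The work goes in short steps, Python scripts to look and compute and a tool call to move; the robot and the scene stay as the last step left them, time stands still between calls to the robot, and variables do not carry over. Pictures are saved under pics/ and viewed, about 8 in all and at most 12, crops included, and the job is handed in when it is done.

Besides the shell and the picture viewer there is one more tool, called after "Request:" by a JSON object that holds its "api" and its "payload", one argument or row to a line. apply_moves: Moves the arm, as the interface text tells. Its arguments: {"type":"object","properties":{"series":{"type":"array","items":{"type":"object","properties":{"x":{"type":"number"},"y":{"type":"number"},"z":{"type":"number"},"wx":{"type":"number"},"wy":{"type":"number"},"wz":{"type":"number"},"fingers":{"type":"number"}}}},"force":{"type":"number"}},"required":["series"]}

```bash
mkdir -p pics; ls; python3 - <<'E'
from plant import *
import cv2,numpy as np
s=get_state();print({k:np.round(v,3) for k,v in s.items()})
for n in("scene","top"):
    im,d=snapshot(n);np.savez(f"{n}0.npz",im=im,d=d)
    cv2.imwrite(f"pics/{n}0.png",cv2.resize(im[:,:,::-1],(800,600)))
    c=camera_model(n);print(n,np.round(c["camera_matrix"],1).tolist(),np.round(c["world_from_camera"],3).tolist(),[k for k in c])
E
```

```text
pics
{'clock': np.float64(0.0), 'q': array([ 1.3  ,  0.69 , -0.195,  1.566,  0.157,  0.902, -0.215]), 'qd': array([-0.001,  0.001,  0.002, -0.001, -0.   , -0.   , -0.001]), 'joint_torque': array([ 0.0000e+00, -5.2755e+01, -1.2670e+00, -1.5342e+01, -5.3000e-02,
        7.0000e-03,  0.0000e+00]), 'tool_pos': array([ 0.187, -0.596,  0.238]), 'eef_rot': array([ 0.806, -0.592, -0.001, -0.   ]), 'contact_force': array([-0.401,  0.166, -0.782]), 'moment': array([-0.006, -0.032, -0.025]), 'opening': np.float64(0.996)}
scene [[456.6, 0.0, 255.4], [0.0, 456.6, 194.1], [0.0, 0.0, 1.0]] [[-0.384, -0.742, 0.55, 1.167], [0.923, -0.306, 0.232, 0.181], [-0.004, 0.597, 0.803, 0.994], [0.0, 0.0, 0.0, 1.0]] ['camera_matrix', 'world_from_camera']
top [[491.6, 0.0, 266.2], [0.0, 491.6, 190.9], [0.0, 0.0, 1.0]] [[-0.009, 0.994, -0.108, 0.426], [-1.0, -0.009, 0.002, -0.054], [0.001, 0.108, 0.994, 1.278], [0.0, 0.0, 0.0, 1.0]] ['camera_matrix', 'world_from_camera']
```

View pics/top0.png

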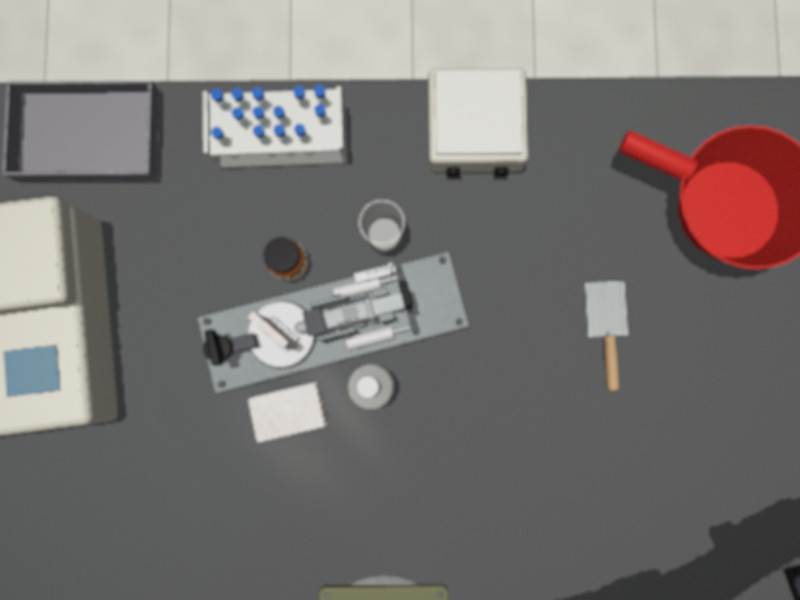

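View pics/scene0.png

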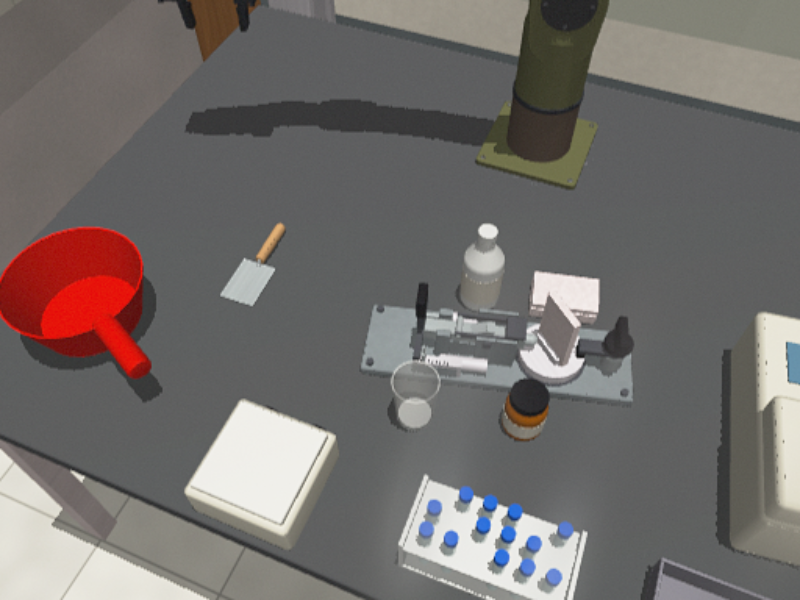

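The top view shows the tester with its base corners at about (198,320), (447,253), (468,325) and (216,391). The knob is at (215,347), the handle at (407,295) and the panel at (275,333), turned askew. The beaker is at (382,225), the jar at (285,257), the bottle at (370,387) and the spare panels at (287,412). The scene view agrees with this layout. Next I'll measure from depth.

```bash
cat > h.py <<'E'
from plant import *
import cv2,numpy as np
def cloud(n,sd=None):
    im,d=sd if sd else snapshot(n)
    c=camera_model(n);K=c["camera_matrix"];T=c["world_from_camera"]
    v,u=np.mgrid[:384,:512]
    P=np.stack([(u-K[0,2])*d/K[0,0],-(v-K[1,2])*d/K[1,1],-d],-1)@T[:3,:3].T+T[:3,3]
    P[d==0]=np.nan
    return im,P
def unproj(n,u,v,z):
    c=camera_model(n);K=c["camera_matrix"];T=c["world_from_camera"]
    r=T[:3,:3]@np.array([(u-K[0,2])/K[0,0],-(v-K[1,2])/K[1,1],-1]);return T[:3,3]+r*(z-T[2,3])/r[2]
def tool():
    from scipy.spatial.transform import Rotation as R
    s=get_state();r=R.from_quat(s["eef_rot"]);return s,s["tool_pos"],r.as_matrix()
E
cat > m.py <<'E'
from h import *
r={}
C=[unproj("top",u/1.5625,v/1.5625,.02)[:2] for u,v in((198,320),(447,253),(468,325),(216,391))]
C=np.array(C);print("corners",C.round(3).tolist(),"c",C.mean(0).round(4),"len",np.linalg.norm(C[0]-C[1]),np.linalg.norm(C[1]-C[2]))
ax=(C[0]+C[3]-C[1]-C[2]);print("dir",ax/np.linalg.norm(ax))
for n in("top","scene"):
    z=np.load(n+"0.npz");im,P=cloud(n,(z["im"],z["d"]))
    box=(P[...,0]>.3)&(P[...,0]<.75)&(P[...,1]>-.25)&(P[...,1]<.35)
    m=box&(P[...,2]>.016)&(P[...,2]<.024)
    b=m.astype(np.uint8);k,l,st,ce=cv2.connectedComponentsWithStats(b)
    i=1+st[1:,4].argmax();Q=P[l==i][:,:2]
    rect=cv2.minAreaRect(Q.astype(np.float32)*1000);print(n,"base",rect)
    m=box&(P[...,2]>.085)
    k,l,st,ce=cv2.connectedComponentsWithStats(m.astype(np.uint8))
    for i in range(1,k):
        if st[i,4]<8:continue
        Q=P[l==i];zt=Q[:,2].max();T=Q[Q[:,2]>zt-.012]
        w=cv2.minAreaRect((T[:,:2]*1000).astype(np.float32))
        print(n,"n",len(Q),"ztop",zt.round(3),"topc",T.mean(0).round(3),"rgb",im[l==i].mean(0).round(),"rect",np.round(w[0]),np.round(w[1]),round(w[2]))
E
python3 m.py
```

```text
corners [[0.529, 0.302], [0.637, -0.108], [0.517, -0.141], [0.413, 0.271]] c [0.524 0.081] len 0.42434513114233186 0.12437949962279185
dir [-0.24945279  0.96838696]
top base ((523.8284912109375, 80.53506469726562), (129.36402893066406, 429.8481750488281), 15.08841609954834)
top n 167 ztop 0.104 topc [ 0.677 -0.002  0.098] rgb [147. 148. 145.] rect [675.  -3.] [69. 70.] 90
top n 398 ztop 0.096 topc [0.627 0.155 0.09 ] rgb [59. 57. 58.] rect [627. 155.] [54. 54.] 45
top n 113 ztop 0.156 topc [ 0.557 -0.04   0.15 ] rgb [67. 67. 68.] rect [557. -40.] [39. 14.] 13
top n 52 ztop 0.093 topc [0.554 0.081 0.088] rgb [140. 145. 144.] rect [554.  81.] [ 6. 60.] 14
top n 204 ztop 0.096 topc [0.521 0.102 0.09 ] rgb [ 97.  99. 102.] rect [521. 102.] [40. 32.] 15
top n 232 ztop 0.157 topc [0.505 0.163 0.15 ] rgb [182. 177. 174.] rect [505. 163.] [70. 12.] 48
top n 214 ztop 0.117 topc [0.482 0.254 0.111] rgb [51. 51. 52.] rect [482. 255.] [55. 15.] 14
top n 51 ztop 0.092 topc [0.501 0.071 0.088] rgb [129. 135. 134.] rect [501.  72.] [ 6. 53.] 15
top n 640 ztop 0.175 topc [0.42  0.015 0.17 ] rgb [172
[... 236 characters left out ...]
.] [30. 30.] 68
scene n 165 ztop 0.154 topc [ 0.561 -0.038  0.149] rgb [39. 39. 41.] rect [559. -39.] [41. 14.] 15
scene n 548 ztop 0.154 topc [0.509 0.165 0.149] rgb [146. 137. 135.] rect [507. 165.] [70. 15.] 48
scene n 296 ztop 0.095 topc [0.527 0.093 0.089] rgb [107. 108. 111.] rect [528.  82.] [62. 73.] 15
scene n 203 ztop 0.116 topc [0.487 0.256 0.111] rgb [57. 54. 55.] rect [484. 256.] [54. 15.] 15
scene n 9 ztop 0.088 topc [0.495 0.243 0.086] rgb [54. 52. 53.] rect [495. 243.] [ 6. 11.] 55
scene n 297 ztop 0.103 topc [ 0.675 -0.002  0.098] rgb [149. 150. 147.] rect [677.  -2.] [72. 70.] 22
scene n 447 ztop 0.095 topc [0.63  0.157 0.09 ] rgb [45. 44. 46.] rect [629. 156.] [54. 57.] 82
```

Depth gives the following:
- **Tester:** origin about (0.525, 0.081), yaw about 14.6°.
- **Knob:** (0.482, 0.255).
- **Panel:** its width lies at 48°, so it is askew by about 0.58 rad.

I'll grip the knob bar by its ends, with the jaws along tester x, to keep the gripper body clear of the panel.

```bash
cat > plan.py <<'E'
# plan.py x y z yawdeg N : prints N rows from the present pose (tool pointing down, tool x at yaw)
import sys
from h import *
from scipy.spatial.transform import Rotation as R
def down(y):
    y=np.radians(y);x=np.array([np.cos(y),np.sin(y),0]);z=np.array([0,0,-1.]);return R.from_matrix(np.stack([x,np.cross(z,x),z],1))
def plan(p0,r0,t,yaw,N):
    r1=down(yaw);rv=(r0.inv()*r1).as_rotvec();dp=(np.array(t)-p0)/N
    print("row mm",np.linalg.norm(dp)*1e3,"deg",np.degrees(np.linalg.norm(rv))/N)
    for i in range(N):
        r=r0*R.from_rotvec(rv*i/N);d=r.inv().apply(dp)/.8
        print(dict(zip(("x","y","z","wx","wy","wz"),[float(round(a,3)) for a in (*d,*(rv/N/np.pi))])))
    return np.array(t),r1
if __name__=="__main__":
    s=get_state();p,r=s["tool_pos"],R.from_quat(s["eef_rot"]);m=r.as_matrix()
    print("t",round(s["clock"],2),"p",p.round(4),"yaw",np.degrees(np.arctan2(m[1,0],m[0,0])).round(2),"zax",m[:,2].round(3),"F",s["contact_force"].round(1),"M",s["moment"].round(2),"open",round(s["opening"],3))
    a=list(map(float,sys.argv[1:]))
    for i in range(0,len(a),5): p,r=plan(p,r,a[i:i+3],a[i+3],int(a[i+4]))
E
python3 plan.py .5 -.25 .29 -26 8  .481 .255 .26 14.6 9
```

```text
t 0.1 p [ 0.1873 -0.5957  0.238 ] yaw -72.53 zax [-0.001  0.001 -1.   ] F [ 0.7 -0.5 -0.6] M [0.   0.06 0.04] open 1.0
row mm 58.624975707568865 deg 5.816529561188083
{'x': -0.037, 'y': -0.063, 'z': -0.008, 'wx': -0.0, 'wy': 0.0, 'wz': -0.032}
{'x': -0.03, 'y': -0.066, 'z': -0.008, 'wx': -0.0, 'wy': 0.0, 'wz': -0.032}
{'x': -0.023, 'y': -0.069, 'z': -0.008, 'wx': -0.0, 'wy': 0.0, 'wz': -0.032}
{'x': -0.016, 'y': -0.071, 'z': -0.008, 'wx': -0.0, 'wy': 0.0, 'wz': -0.032}
{'x': -0.009, 'y': -0.072, 'z': -0.008, 'wx': -0.0, 'wy': 0.0, 'wz': -0.032}
{'x': -0.002, 'y': -0.073, 'z': -0.008, 'wx': -0.0, 'wy': 0.0, 'wz': -0.032}
{'x': 0.006, 'y': -0.073, 'z': -0.008, 'wx': -0.0, 'wy': 0.0, 'wz': -0.032}
{'x': 0.013, 'y': -0.072, 'z': -0.008, 'wx': -0.0, 'wy': 0.0, 'wz': -0.032}
row mm 56.24966392217845 deg 4.511111111111112
{'x': -0.033, 'y': -0.062, 'z': 0.004, 'wx': 0.0, 'wy': 0.0, 'wz': -0.025}
{'x': -0.028, 'y': -0.064, 'z': 0.004, 'wx': 0.0, 'wy': 0.0, 'wz': -0.025}
{'x': -0.023, 'y': -0.066, 'z': 0.004, 'wx': 0.0, 'wy': 0.0, 'wz': -0.025}
{'x': -0.018, 'y': -0.068, 'z': 0.004, 'wx': 0.0, 'wy': 0.0, 'wz': -0.025}
{'x': -0.012, 'y': -0.069, 'z': 0.004, 'wx': 0.0, 'wy': 0.0, 'wz': -0.025}
{'x': -0.007, 'y': -0.07, 'z': 0.004, 'wx': 0.0, 'wy': 0.0, 'wz': -0.025}
{'x': -0.001, 'y': -0.07, 'z': 0.004, 'wx': 0.0, 'wy': 0.0, 'wz': -0.025}
{'x': 0.004, 'y': -0.07, 'z': 0.004, 'wx': 0.0, 'wy': 0.0, 'wz': -0.025}
{'x': 0.01, 'y': -0.07, 'z': 0.004, 'wx': 0.0, 'wy': 0.0, 'wz': -0.025}
```

Request:
{"api": "apply_moves", "payload": {
  "series": [
    {"x":-0.037,"y":-0.063,"z":-0.008,"wz":-0.032,"fingers":1},
    {"x":-0.03,"y":-0.066,"z":-0.008,"wz":-0.032,"fingers":1},
    {"x":-0.023,"y":-0.069,"z":-0.008,"wz":-0.032,"fingers":1},
    {"x":-0.016,"y":-0.071,"z":-0.008,"wz":-0.032,"fingers":1},
    {"x":-0.009,"y":-0.072,"z":-0.008,"wz":-0.032,"fingers":1},
    {"x":-0.002,"y":-0.073,"z":-0.008,"wz":-0.032,"fingers":1},
    {"x":0.006,"y":-0.073,"z":-0.008,"wz":-0.032,"fingers":1},
    {"x":0.013,"y":-0.072,"z":-0.008,"wz":-0.032,"fingers":1}
  ]
}}

```text
schema error: expected keys x, y, z, wx, wy, wz, fingers
```

```bash
python3 plan.py .481 .255 .26 14.6 8
```

```text
t 0.1 p [ 0.1873 -0.5957  0.238 ] yaw -72.53 zax [-0.001  0.001 -1.   ] F [ 0.7 -0.5 -0.6] M [0.   0.06 0.04] open 1.0
row mm 112.52747743653292 deg 10.891523738996227
{'x': -0.113, 'y': -0.084, 'z': -0.003, 'wx': -0.0, 'wy': 0.0, 'wz': -0.061}
{'x': -0.095, 'y': -0.104, 'z': -0.003, 'wx': -0.0, 'wy': 0.0, 'wz': -0.061}
{'x': -0.074, 'y': -0.12, 'z': -0.003, 'wx': -0.0, 'wy': 0.0, 'wz': -0.061}
{'x': -0.05, 'y': -0.131, 'z': -0.003, 'wx': -0.0, 'wy': 0.0, 'wz': -0.061}
{'x': -0.024, 'y': -0.139, 'z': -0.003, 'wx': -0.0, 'wy': 0.0, 'wz': -0.061}
{'x': 0.002, 'y': -0.141, 'z': -0.003, 'wx': -0.0, 'wy': 0.0, 'wz': -0.061}
{'x': 0.029, 'y': -0.138, 'z': -0.003, 'wx': -0.0, 'wy': 0.0, 'wz': -0.061}
{'x': 0.054, 'y': -0.13, 'z': -0.003, 'wx': -0.0, 'wy': 0.0, 'wz': -0.061}
```

All seven keys are needed in every row.

Request:
{"api": "apply_moves", "payload": {
  "series": [
    {"x":-0.037,"y":-0.063,"z":-0.008,"wx":0,"wy":0,"wz":-0.032,"fingers":1},
    {"x":-0.03,"y":-0.066,"z":-0.008,"wx":0,"wy":0,"wz":-0.032,"fingers":1},
    {"x":-0.023,"y":-0.069,"z":-0.008,"wx":0,"wy":0,"wz":-0.032,"fingers":1},
    {"x":-0.016,"y":-0.071,"z":-0.008,"wx":0,"wy":0,"wz":-0.032,"fingers":1},
    {"x":-0.009,"y":-0.072,"z":-0.008,"wx":0,"wy":0,"wz":-0.032,"fingers":1},
    {"x":-0.002,"y":-0.073,"z":-0.008,"wx":0,"wy":0,"wz":-0.032,"fingers":1},
    {"x":0.006,"y":-0.073,"z":-0.008,"wx":0,"wy":0,"wz":-0.032,"fingers":1},
    {"x":0.013,"y":-0.072,"z":-0.008,"wx":0,"wy":0,"wz":-0.032,"fingers":1}
  ]
}}

```text
clock: 1.1
tool_pos: [0.5029, -0.2434, 0.2864]
eef_rot: [0.975, -0.222, -0.004, -0.0]
contact_force: [0.1, 0.5, -0.4]
opening: 1.0
```

```bash
python3 plan.py .481 .255 .26 14.6 9
```

```text
t 1.1 p [ 0.5029 -0.2434  0.2864] yaw -25.69 zax [-0.007  0.002 -1.   ] F [ 0.1  0.5 -0.4] M [-0.06 -0.1  -0.02] open 1.0
row mm 55.5035264475974 deg 4.476450204032587
{'x': -0.033, 'y': -0.061, 'z': 0.004, 'wx': -0.0, 'wy': 0.0, 'wz': -0.025}
{'x': -0.028, 'y': -0.063, 'z': 0.004, 'wx': -0.0, 'wy': 0.0, 'wz': -0.025}
{'x': -0.023, 'y': -0.065, 'z': 0.004, 'wx': -0.0, 'wy': 0.0, 'wz': -0.025}
{'x': -0.018, 'y': -0.067, 'z': 0.004, 'wx': -0.0, 'wy': 0.0, 'wz': -0.025}
{'x': -0.012, 'y': -0.068, 'z': 0.004, 'wx': -0.0, 'wy': 0.0, 'wz': -0.025}
{'x': -0.007, 'y': -0.069, 'z': 0.004, 'wx': -0.0, 'wy': 0.0, 'wz': -0.025}
{'x': -0.002, 'y': -0.069, 'z': 0.004, 'wx': -0.0, 'wy': 0.0, 'wz': -0.025}
{'x': 0.004, 'y': -0.069, 'z': 0.004, 'wx': -0.0, 'wy': 0.0, 'wz': -0.025}
{'x': 0.009, 'y': -0.069, 'z': 0.004, 'wx': -0.0, 'wy': 0.0, 'wz': -0.025}
```

Request:
{"api": "apply_moves", "payload": {
  "series": [
    {"x":-0.033,"y":-0.061,"z":0.004,"wx":0,"wy":0,"wz":-0.025,"fingers":1},
    {"x":-0.028,"y":-0.063,"z":0.004,"wx":0,"wy":0,"wz":-0.025,"fingers":1},
    {"x":-0.023,"y":-0.065,"z":0.004,"wx":0,"wy":0,"wz":-0.025,"fingers":1},
    {"x":-0.018,"y":-0.067,"z":0.004,"wx":0,"wy":0,"wz":-0.025,"fingers":1},
    {"x":-0.012,"y":-0.068,"z":0.004,"wx":0,"wy":0,"wz":-0.025,"fingers":1},
    {"x":-0.007,"y":-0.069,"z":0.004,"wx":0,"wy":0,"wz":-0.025,"fingers":1},
    {"x":-0.002,"y":-0.069,"z":0.004,"wx":0,"wy":0,"wz":-0.025,"fingers":1},
    {"x":0.004,"y":-0.069,"z":0.004,"wx":0,"wy":0,"wz":-0.025,"fingers":1}
  ]
}}

```text
clock: 2.1
tool_pos: [0.4787, 0.212, 0.2602]
eef_rot: [0.995, 0.1, -0.002, -0.001]
contact_force: [0.6, 0.4, -0.6]
opening: 1.0
```

```bash
python3 plan.py .481 .255 .16 14.6 4 .481 .255 .09 14.6 3
```

```text
t 2.1 p [0.4787 0.212  0.2602] yaw 11.49 zax [-0.004  0.002 -1.   ] F [ 0.6  0.4 -0.6] M [-0.02 -0.14 -0.02] open 1.0
row mm 27.261061114790213 deg 0.7797960068548371
{'x': 0.003, 'y': -0.013, 'z': 0.031, 'wx': -0.0, 'wy': 0.0, 'wz': -0.004}
{'x': 0.004, 'y': -0.013, 'z': 0.031, 'wx': -0.0, 'wy': 0.0, 'wz': -0.004}
{'x': 0.004, 'y': -0.013, 'z': 0.031, 'wx': -0.0, 'wy': 0.0, 'wz': -0.004}
{'x': 0.004, 'y': -0.013, 'z': 0.031, 'wx': -0.0, 'wy': 0.0, 'wz': -0.004}
row mm 23.333333333333336 deg 0.0
{'x': 0.0, 'y': 0.0, 'z': 0.029, 'wx': 0.0, 'wy': 0.0, 'wz': 0.0}
{'x': 0.0, 'y': 0.0, 'z': 0.029, 'wx': 0.0, 'wy': 0.0, 'wz': 0.0}
{'x': 0.0, 'y': 0.0, 'z': 0.029, 'wx': 0.0, 'wy': 0.0, 'wz': 0.0}
```

Request:
{"api": "apply_moves", "payload": {
  "series": [
    {"x":0.007,"y":-0.026,"z":0.031,"wx":0,"wy":0,"wz":-0.009,"fingers":1},
    {"x":0.008,"y":-0.026,"z":0.031,"wx":0,"wy":0,"wz":-0.009,"fingers":1},
    {"x":0,"y":0,"z":0.031,"wx":0,"wy":0,"wz":0,"fingers":1},
    {"x":0,"y":0,"z":0.031,"wx":0,"wy":0,"wz":0,"fingers":1}
  ]
}}

```text
clock: 2.6
tool_pos: [0.4799, 0.2646, 0.1591]
eef_rot: [0.991, 0.134, -0.001, -0.004]
contact_force: [0.8, 0.0, 0.1]
opening: 1.001
```

```bash
python3 plan.py .481 .255 .09 14.6 4; python3 - <<'E'
from h import *
im,d=snapshot("scene");cv2.imwrite("pics/s1.png",cv2.resize(im[150:290,300:500,::-1],(800,560),interpolation=2))
E
```

```text
t 2.6 p [0.4799 0.2646 0.1591] yaw 15.42 zax [-0.003  0.008 -1.   ] F [0.8 0.  0.1] M [-0.11 -0.14 -0.06] open 1.001
row mm 17.439006696873637 deg 0.23557168406684345
{'x': -0.0, 'y': 0.003, 'z': 0.022, 'wx': -0.001, 'wy': 0.0, 'wz': 0.001}
{'x': -0.0, 'y': 0.003, 'z': 0.022, 'wx': -0.001, 'wy': 0.0, 'wz': 0.001}
{'x': -0.0, 'y': 0.003, 'z': 0.022, 'wx': -0.001, 'wy': 0.0, 'wz': 0.001}
{'x': -0.0, 'y': 0.003, 'z': 0.022, 'wx': -0.001, 'wy': 0.0, 'wz': 0.001}
```

View pics/s1.png

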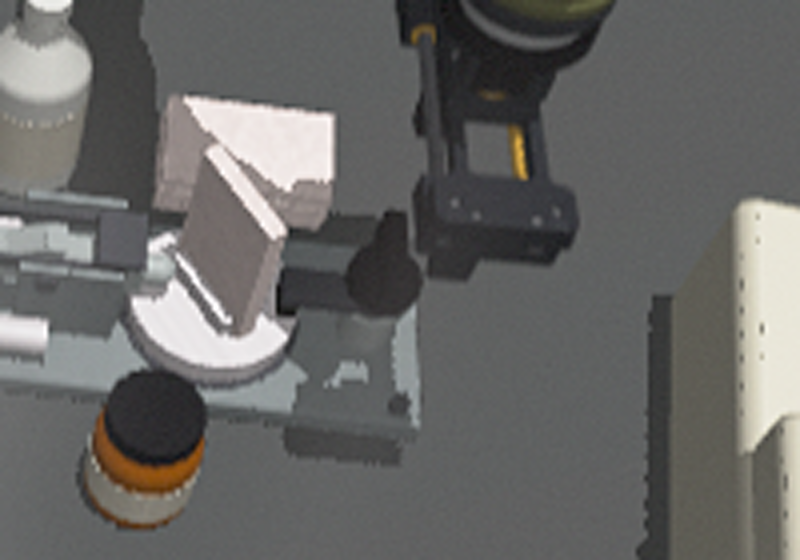

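```bash
python3 - <<'E'
from h import *
c=camera_model("scene");K=c["camera_matrix"];T=c["world_from_camera"]
def pr(p):
    q=T[:3,:3].T@(np.array(p)-T[:3,3]);return (K[0,2]-K[0,0]*q[0]/q[2],K[1,2]+K[1,1]*q[1]/q[2])
def cr(p):u,v=pr(p);return round((u-300)*4),round((v-150)*4)
s,p,R=tool();print(p,R.round(2).tolist())
for dx in(-.06,-.044,0,.044,.06):
  for dz in (0,.064): print(dx,dz,cr(p+R@[dx,0,-dz]))
print("knob",cr([.482,.255,.112]))
for n in("scene","top"):
  im,P=cloud(n)
  m=(P[...,2]>.125)&(P[...,2]<.3)&(abs(P[...,0]-.48)<.13)&(abs(P[...,1]-.27)<.1)
  Q=P[m];
  for a in np.arange(.125,.25,.015):
    q=Q[(Q[:,2]>a)&(Q[:,2]<=a+.015)]
    if len(q): L=(q-p)@R; print(n,round(a,3),len(q),L.min(0).round(3),L.max(0).round(3))
E
```

```text
[0.47824789 0.26363857 0.15625783] [[0.96, 0.27, -0.01], [0.27, -0.96, 0.01], [-0.01, -0.01, -1.0]]
-0.06 0 (423, 117)
-0.06 0.064 (452, 46)
-0.044 0 (425, 139)
-0.044 0.064 (455, 68)
0 0 (431, 200)
0 0.064 (461, 131)
0.044 0 (436, 265)
0.044 0.064 (468, 197)
0.06 0 (438, 289)
0.06 0.064 (471, 222)
knob (395, 245)
scene 0.125 47 [0.015 0.08  0.016] [0.034 0.102 0.03 ]
scene 0.14 78 [-0.052 -0.009  0.002] [0.034 0.101 0.015]
scene 0.155 42 [-0.056 -0.012 -0.014] [0.06 0.01 0.  ]
scene 0.17 48 [-0.054 -0.011 -0.029] [ 0.062  0.01  -0.014]
scene 0.185 3 [-0.045  0.002 -0.038] [-0.043  0.003 -0.032]
scene 0.2 5 [-0.052  0.007 -0.057] [-0.049  0.01  -0.045]
scene 0.215 118 [-0.084 -0.035 -0.074] [ 0.088  0.034 -0.062]
scene 0.23 323 [-0.085 -0.035 -0.089] [ 0.092  0.034 -0.074]
scene 0.245 350 [-0.092 -0.035 -0.104] [ 0.097  0.035 -0.089]
top 0.125 4 [0.017 0.095 0.023] [0.026 0.1   0.025]
top 0.14 59 [0.001 0.083 0.001] [0.031 0.101 0.012]
top 0.155 9 [ 0.011  0.009 -0.007] [0.057 0.096 0.001]
top 0.17 1 [ 0.046  0.005 -0.029] [ 0.046  0.005 -0.029]
top 0.185 2 [ 0.05  -0.004 -0.043] [ 0.052 -0.003 -0.042]
top 0.2 12 [ 0.046 -0.009 -0.058] [ 0.053  0.01  -0.047]
top 0.215 19 [ 0.051 -0.008 -0.074] [ 0.084  0.034 -0.063]
top 0.23 178 [-0.001 -0.013 -0.089] [ 0.084  0.035 -0.074]
top 0.245 133 [ 0.014 -0.016 -0.104] [ 0.094  0.035 -0.089]
```

The crop shows the knob at about (385,255) with the finger beside it. The projected TCP and the cloud agree with the gripper model (body 187 mm along tool x). Now I'll descend.

Request:
{"api": "apply_moves", "payload": {
  "series": [
    {"x":0,"y":0.011,"z":0,"wx":-0.004,"wy":0,"wz":0.004,"fingers":1},
    {"x":0,"y":0,"z":0.02,"wx":0,"wy":0,"wz":0,"fingers":1}
  ]
}}

```text
clock: 3.0
tool_pos: [0.4836, 0.2554, 0.1452]
eef_rot: [0.992, 0.127, 0.001, 0.002]
contact_force: [1.2, -0.2, -0.3]
opening: 1.002
```

```bash
python3 plan.py .481 .255 .09 14.6 3
```

```text
t 3.0 p [0.4836 0.2554 0.1452] yaw 14.57 zax [ 0.003 -0.004 -1.   ] F [ 1.2 -0.2 -0.3] M [ 0.   -0.13 -0.03] open 1.002
row mm 18.41836866071251 deg 0.10297768988972628
{'x': -0.001, 'y': -0.0, 'z': 0.023, 'wx': 0.001, 'wy': -0.0, 'wz': -0.0}
{'x': -0.001, 'y': -0.0, 'z': 0.023, 'wx': 0.001, 'wy': -0.0, 'wz': -0.0}
{'x': -0.001, 'y': -0.0, 'z': 0.023, 'wx': 0.001, 'wy': -0.0, 'wz': -0.0}
```

Request:
{"api": "apply_moves", "payload": {
  "series": [
    {"x":-0.001,"y":0,"z":0.023,"wx":0.001,"wy":0,"wz":0,"fingers":1},
    {"x":-0.001,"y":0,"z":0.023,"wx":0.001,"wy":0,"wz":0,"fingers":1},
    {"x":-0.001,"y":0,"z":0.022,"wx":0.001,"wy":0,"wz":0,"fingers":1},
    {"x":0,"y":0,"z":0,"wx":0,"wy":0,"wz":0,"fingers":-1},
    {"x":0,"y":0,"z":0,"wx":0,"wy":0,"wz":0,"fingers":-1},
    {"x":0,"y":0,"z":0,"wx":0,"wy":0,"wz":0,"fingers":-1}
  ],
  "force": 40
}}

```text
clock: 3.75
tool_pos: [0.4828, 0.254, 0.0893]
eef_rot: [0.992, 0.126, 0.002, -0.003]
contact_force: [-0.8, -0.6, 0.2]
opening: 0.688
```

```bash
python3 plan.py .481 .255 .09 14.6 1
```

```text
t 3.75 p [0.4828 0.254  0.0893] yaw 14.43 zax [ 0.004  0.006 -1.   ] F [-0.8 -0.6  0.2] M [ 0.02 -0.16 -0.01] open 0.688
row mm 2.2010171100812568 deg 0.46045363022818836
{'x': -0.002, 'y': -0.002, 'z': -0.001, 'wx': -0.002, 'wy': -0.002, 'wz': -0.001}
```

Request:
{"api": "apply_moves", "payload": {
  "series": [
    {"x":0,"y":0,"z":0,"wx":0,"wy":0,"wz":0,"fingers":-1},
    {"x":0,"y":0,"z":0,"wx":0,"wy":0,"wz":0,"fingers":-1},
    {"x":0,"y":0,"z":0,"wx":0,"wy":0,"wz":-0.03,"fingers":-1},
    {"x":0,"y":0,"z":0,"wx":0,"wy":0,"wz":-0.03,"fingers":-1}
  ]
}}

```text
clock: 4.25
tool_pos: [0.4827, 0.2541, 0.0896]
eef_rot: [0.975, 0.22, 0.003, -0.003]
contact_force: [-0.6, -0.4, -3.0]
opening: 0.63
```

```bash
python3 plan.py .481 .255 .09 14.6 1
```

```text
t 4.25 p [0.4827 0.2541 0.0896] yaw 25.48 zax [ 0.004  0.007 -1.   ] F [-0.6 -0.4 -3. ] M [ 0.04 -0.04 -0.15] open 0.63
row mm 1.987477197207976 deg 10.885314047857921
{'x': -0.001, 'y': -0.002, 'z': -0.001, 'wx': -0.002, 'wy': -0.002, 'wz': 0.06}
```

Request:
{"api": "apply_moves", "payload": {
  "series": [
    {"x":0,"y":0,"z":0,"wx":0,"wy":0,"wz":-0.035,"fingers":-1},
    {"x":0,"y":0,"z":0,"wx":0,"wy":0,"wz":-0.035,"fingers":-1},
    {"x":0,"y":0,"z":0,"wx":0,"wy":0,"wz":-0.035,"fingers":-1},
    {"x":0,"y":0,"z":0,"wx":0,"wy":0,"wz":-0.035,"fingers":-1},
    {"x":0,"y":0,"z":0,"wx":0,"wy":0,"wz":0,"fingers":-1},
    {"x":0,"y":0,"z":0,"wx":0,"wy":0,"wz":0,"fingers":1},
    {"x":0,"y":0,"z":0,"wx":0,"wy":0,"wz":0,"fingers":1},
    {"x":0,"y":0,"z":0,"wx":0,"wy":0,"wz":0,"fingers":1}
  ]
}}

```text
clock: 5.25
tool_pos: [0.4839, 0.2545, 0.0902]
eef_rot: [0.902, 0.431, 0.004, -0.002]
contact_force: [0.2, 0.0, 0.4]
opening: 0.949
```

```bash
python3 plan.py .483 .254 .20 40 1
```

```text
t 5.25 p [0.4839 0.2545 0.0902] yaw 51.07 zax [ 0.006  0.008 -1.   ] F [0.2 0.  0.4] M [-0.   -0.16 -0.03] open 0.949
row mm 109.80463069210337 deg 11.090059812096237
{'x': 0.0, 'y': -0.001, 'z': -0.137, 'wx': -0.001, 'wy': -0.003, 'wz': 0.062}
```

Request:
{"api": "apply_moves", "payload": {
  "series": [
    {"x":0,"y":0,"z":-0.07,"wx":0,"wy":0,"wz":0,"fingers":1},
    {"x":0,"y":0,"z":-0.07,"wx":0,"wy":0,"wz":0,"fingers":1},
    {"x":0,"y":0,"z":-0.03,"wx":0,"wy":0,"wz":0,"fingers":1}
  ]
}}

```text
clock: 5.62
tool_pos: [0.4822, 0.2529, 0.228]
eef_rot: [0.902, 0.431, 0.002, -0.002]
contact_force: [0.4, -0.0, -0.8]
opening: 1.0
```

```bash
python3 plan.py .505 .164 .23 -42 9; python3 - <<'E'
from h import *
im,P=cloud("top")
box=(P[...,0]>.40)&(P[...,0]<.6)&(P[...,1]>.1)&(P[...,1]<.3)
for lo,hi in((.138,.16),(.10,.12)):
    m=box&(P[...,2]>lo)&(P[...,2]<hi)
    k,l,st,ce=cv2.connectedComponentsWithStats(m.astype(np.uint8))
    for i in range(1,k):
        if st[i,4]>15:print(lo,st[i,4],P[l==i].mean(0).round(3),cv2.minAreaRect((P[l==i][:,:2]*1000).astype(np.float32)))
E
```

```text
t 5.62 p [0.4822 0.2529 0.228 ] yaw 51.05 zax [ 0.002  0.006 -1.   ] F [ 0.4 -0.  -0.8] M [ 0.01 -0.14  0.02] open 1.0
row mm 10.194402897858176 deg 10.338487785143569
{'x': -0.008, 'y': 0.01, 'z': -0.0, 'wx': -0.0, 'wy': -0.0, 'wz': 0.057}
{'x': -0.006, 'y': 0.011, 'z': -0.0, 'wx': -0.0, 'wy': -0.0, 'wz': 0.057}
{'x': -0.004, 'y': 0.012, 'z': -0.0, 'wx': -0.0, 'wy': -0.0, 'wz': 0.057}
{'x': -0.001, 'y': 0.013, 'z': -0.0, 'wx': -0.0, 'wy': -0.0, 'wz': 0.057}
{'x': 0.001, 'y': 0.013, 'z': -0.0, 'wx': -0.0, 'wy': -0.0, 'wz': 0.057}
{'x': 0.003, 'y': 0.012, 'z': -0.0, 'wx': -0.0, 'wy': -0.0, 'wz': 0.057}
{'x': 0.005, 'y': 0.012, 'z': -0.0, 'wx': -0.0, 'wy': -0.0, 'wz': 0.057}
{'x': 0.007, 'y': 0.01, 'z': -0.0, 'wx': -0.0, 'wy': -0.0, 'wz': 0.057}
{'x': 0.009, 'y': 0.009, 'z': -0.0, 'wx': -0.0, 'wy': -0.0, 'wz': 0.057}
0.138 169 [0.505 0.162 0.149] ((505.3672790527344, 163.12640380859375), (70.3663558959961, 12.255106925964355), 48.27091598510742)
```

Request:
{"api": "apply_moves", "payload": {
  "series": [
    {"x":-0.008,"y":0.01,"z":0,"wx":0,"wy":0,"wz":0.057,"fingers":1},
    {"x":-0.006,"y":0.011,"z":0,"wx":0,"wy":0,"wz":0.057,"fingers":1},
    {"x":-0.004,"y":0.012,"z":0,"wx":0,"wy":0,"wz":0.057,"fingers":1},
    {"x":-0.001,"y":0.013,"z":0,"wx":0,"wy":0,"wz":0.057,"fingers":1},
    {"x":0.001,"y":0.013,"z":0,"wx":0,"wy":0,"wz":0.057,"fingers":1},
    {"x":0.003,"y":0.012,"z":0,"wx":0,"wy":0,"wz":0.057,"fingers":1},
    {"x":0.005,"y":0.012,"z":0,"wx":0,"wy":0,"wz":0.057,"fingers":1},
    {"x":0.007,"y":0.01,"z":0,"wx":0,"wy":0,"wz":0.057,"fingers":1}
  ]
}}

```text
clock: 6.68
tool_pos: [0.4992, 0.1713, 0.2266]
eef_rot: [0.957, -0.291, 0.001, -0.003]
contact_force: [0.4, -0.1, -0.2]
opening: 0.998
```

```bash
python3 plan.py .505 .163 .21 -42 2 .505 .163 .12 -42 4
```

```text
t 6.67 p [0.4992 0.1713 0.2266] yaw -33.83 zax [ 0.003  0.006 -1.   ] F [ 0.4 -0.1 -0.2] M [-0.11 -0.01  0.09] open 0.998
row mm 9.734686172351132 deg 4.091832949702693
{'x': 0.006, 'y': 0.002, 'z': 0.01, 'wx': -0.001, 'wy': 0.0, 'wz': 0.023}
{'x': 0.006, 'y': 0.002, 'z': 0.01, 'wx': -0.001, 'wy': 0.0, 'wz': 0.023}
row mm 22.5 deg 0.0
{'x': 0.0, 'y': 0.0, 'z': 0.028, 'wx': 0.0, 'wy': 0.0, 'wz': 0.0}
{'x': 0.0, 'y': 0.0, 'z': 0.028, 'wx': 0.0, 'wy': 0.0, 'wz': 0.0}
{'x': 0.0, 'y': 0.0, 'z': 0.028, 'wx': 0.0, 'wy': 0.0, 'wz': 0.0}
{'x': 0.0, 'y': 0.0, 'z': 0.028, 'wx': 0.0, 'wy': 0.0, 'wz': 0.0}
```

Request:
{"api": "apply_moves", "payload": {
  "series": [
    {"x":0.006,"y":0.002,"z":0.01,"wx":-0.001,"wy":0,"wz":0.023,"fingers":1},
    {"x":0.006,"y":0.002,"z":0.01,"wx":0,"wy":0,"wz":0.023,"fingers":1},
    {"x":0,"y":0,"z":0.028,"wx":0,"wy":0,"wz":0,"fingers":1},
    {"x":0,"y":0,"z":0.028,"wx":0,"wy":0,"wz":0,"fingers":1},
    {"x":0,"y":0,"z":0.028,"wx":0,"wy":0,"wz":0,"fingers":1},
    {"x":0,"y":0,"z":0.028,"wx":0,"wy":0,"wz":0,"fingers":1}
  ],
  "force": 15
}}

```text
clock: 7.42
tool_pos: [0.5058, 0.1614, 0.1167]
eef_rot: [0.931, -0.364, 0.002, -0.001]
contact_force: [-0.3, 0.1, 0.1]
opening: 1.002
```

```bash
python3 plan.py .505 .163 .12 -42 1
```

```text
t 7.42 p [0.5058 0.1614 0.1167] yaw -42.69 zax [ 0.004  0.    -1.   ] F [-0.3  0.1  0.1] M [-0.01 -0.03  0.  ] open 1.002
row mm 3.7120121997653044 deg 0.7253592339648233
{'x': -0.002, 'y': -0.001, 'z': -0.004, 'wx': -0.001, 'wy': -0.001, 'wz': -0.004}
```

Request:
{"api": "apply_moves", "payload": {
  "series": [
    {"x":0,"y":0,"z":0,"wx":0,"wy":0,"wz":0,"fingers":-1},
    {"x":0,"y":0,"z":0,"wx":0,"wy":0,"wz":0,"fingers":-1},
    {"x":0,"y":0,"z":0,"wx":0,"wy":0,"wz":0,"fingers":-1},
    {"x":0,"y":0,"z":0,"wx":0,"wy":0,"wz":0,"fingers":-1},
    {"x":0,"y":0,"z":0,"wx":0,"wy":0,"wz":0,"fingers":-1},
    {"x":0,"y":0,"z":0,"wx":0,"wy":0,"wz":0,"fingers":-1},
    {"x":0,"y":0,"z":0,"wx":0,"wy":0,"wz":0,"fingers":-1},
    {"x":0,"y":0,"z":0,"wx":0,"wy":0,"wz":0,"fingers":-1}
  ]
}}

```text
clock: 8.43
tool_pos: [0.5052, 0.1622, 0.1177]
eef_rot: [0.931, -0.364, 0.002, -0.001]
contact_force: [1.0, -1.8, -0.1]
opening: 0.136
```

Request:
{"api": "apply_moves", "payload": {
  "series": [
    {"x":0,"y":0,"z":0,"wx":0,"wy":0,"wz":0,"fingers":-1},
    {"x":0,"y":0,"z":0,"wx":0,"wy":0,"wz":0,"fingers":-1},
    {"x":0,"y":0,"z":0,"wx":0,"wy":0,"wz":0,"fingers":-1},
    {"x":0,"y":0,"z":0,"wx":0,"wy":0,"wz":0.03,"fingers":-1}
  ]
}}

```text
clock: 8.93
tool_pos: [0.5052, 0.1622, 0.1177]
eef_rot: [0.913, -0.408, 0.001, -0.001]
contact_force: [-0.7, 0.7, 0.9]
opening: 0.135
```

```bash
python3 plan.py .505 .163 .117 -75.4 4
```

```text
t 8.93 p [0.5052 0.1622 0.1177] yaw -48.18 zax [ 0.004  0.001 -1.   ] F [-0.7  0.7  0.9] M [0.09 0.16 0.1 ] open 0.135
row mm 0.2761376746786644 deg 6.805217835467799
{'x': -0.0, 'y': -0.0, 'z': 0.0, 'wx': -0.0, 'wy': -0.0, 'wz': 0.038}
{'x': -0.0, 'y': -0.0, 'z': 0.0, 'wx': -0.0, 'wy': -0.0, 'wz': 0.038}
{'x': -0.0, 'y': -0.0, 'z': 0.0, 'wx': -0.0, 'wy': -0.0, 'wz': 0.038}
{'x': -0.0, 'y': -0.0, 'z': 0.0, 'wx': -0.0, 'wy': -0.0, 'wz': 0.038}
```

Request:
{"api": "apply_moves", "payload": {
  "series": [
    {"x":0,"y":0,"z":0,"wx":0,"wy":0,"wz":0.038,"fingers":-1},
    {"x":0,"y":0,"z":0,"wx":0,"wy":0,"wz":0.038,"fingers":-1},
    {"x":0,"y":0,"z":0,"wx":0,"wy":0,"wz":0.038,"fingers":-1},
    {"x":0,"y":0,"z":0,"wx":0,"wy":0,"wz":0.038,"fingers":-1},
    {"x":0,"y":0,"z":0,"wx":0,"wy":0,"wz":0,"fingers":-1},
    {"x":0,"y":0,"z":0,"wx":0,"wy":0,"wz":0,"fingers":-1}
  ]
}}

```text
clock: 9.68
tool_pos: [0.505, 0.1625, 0.1177]
eef_rot: [0.787, -0.617, 0.001, -0.002]
contact_force: [0.7, 0.2, 0.1]
opening: 0.133
```

```bash
python3 plan.py .505 .163 .117 -75.4 1
```

```text
t 9.68 p [0.505  0.1625 0.1177] yaw -76.21 zax [ 0.003  0.001 -1.   ] F [0.7 0.2 0.1] M [ 0.05  0.1  -0.05] open 0.133
row mm 0.8460276659382574 deg 0.8372653949829435
{'x': -0.001, 'y': -0.0, 'z': 0.001, 'wx': -0.001, 'wy': 0.0, 'wz': -0.005}
```

Request:
{"api": "apply_moves", "payload": {
  "series": [
    {"x":0,"y":0,"z":0,"wx":0,"wy":0,"wz":-0.004,"fingers":-1},
    {"x":0,"y":0,"z":0,"wx":0,"wy":0,"wz":0,"fingers":-1},
    {"x":0,"y":0,"z":0,"wx":0,"wy":0,"wz":0,"fingers":1},
    {"x":0,"y":0,"z":0,"wx":0,"wy":0,"wz":0,"fingers":1},
    {"x":0,"y":0,"z":0,"wx":0,"wy":0,"wz":0,"fingers":1},
    {"x":0,"y":0,"z":-0.04,"wx":0,"wy":0,"wz":0,"fingers":1},
    {"x":0,"y":0,"z":-0.07,"wx":0,"wy":0,"wz":0,"fingers":1},
    {"x":0,"y":0,"z":-0.03,"wx":0,"wy":0,"wz":0,"fingers":1}
  ],
  "force": 45
}}

```text
clock: 10.68
tool_pos: [0.5038, 0.1615, 0.2305]
eef_rot: [0.792, -0.611, -0.0, 0.001]
contact_force: [0.1, 0.2, -0.2]
opening: 0.786
```

```bash
python3 plan.py .4825 .255 .23 51 13; python3 - <<'E'
from h import *
im,P=cloud("top")
box=(P[...,0]>.40)&(P[...,0]<.6)&(P[...,1]>.1)&(P[...,1]<.3)
for n in ("top","scene"):
  im,P=cloud(n)
  box=(P[...,0]>.40)&(P[...,0]<.6)&(P[...,1]>.1)&(P[...,1]<.3)
  for lo,hi in((.138,.16),(.10,.12)):
    m=box&(P[...,2]>lo)&(P[...,2]<hi)
    k,l,st,ce=cv2.connectedComponentsWithStats(m.astype(np.uint8))
    for i in range(1,k):
        if st[i,4]>15:print(n,lo,st[i,4],P[l==i].mean(0).round(3),cv2.minAreaRect((P[l==i][:,:2]*1000).astype(np.float32)))
E
```

```text
t 10.68 p [0.5038 0.1615 0.2305] yaw -75.31 zax [-0.001 -0.001 -1.   ] F [ 0.1  0.2 -0.2] M [ 0.04 -0.07  0.03] open 0.786
row mm 7.37800850146964 deg 9.71595775488705
{'x': -0.009, 'y': -0.0, 'z': 0.0, 'wx': 0.0, 'wy': 0.0, 'wz': -0.054}
{'x': -0.009, 'y': -0.002, 'z': 0.0, 'wx': 0.0, 'wy': 0.0, 'wz': -0.054}
{'x': -0.009, 'y': -0.003, 'z': 0.0, 'wx': 0.0, 'wy': 0.0, 'wz': -0.054}
{'x': -0.008, 'y': -0.005, 'z': 0.0, 'wx': 0.0, 'wy': 0.0, 'wz': -0.054}
{'x': -0.007, 'y': -0.006, 'z': 0.0, 'wx': 0.0, 'wy': 0.0, 'wz': -0.054}
{'x': -0.006, 'y': -0.007, 'z': 0.0, 'wx': 0.0, 'wy': 0.0, 'wz': -0.054}
{'x': -0.005, 'y': -0.008, 'z': 0.0, 'wx': 0.0, 'wy': 0.0, 'wz': -0.054}
{'x': -0.003, 'y': -0.009, 'z': 0.0, 'wx': 0.0, 'wy': 0.0, 'wz': -0.054}
{'x': -0.002, 'y': -0.009, 'z': 0.0, 'wx': 0.0, 'wy': 0.0, 'wz': -0.054}
{'x': -0.0, 'y': -0.009, 'z': 0.0, 'wx': 0.0, 'wy': 0.0, 'wz': -0.054}
{'x': 0.001, 'y': -0.009, 'z': 0.0, 'wx': 0.0, 'wy': 0.0, 'wz': -0.054}
{'x': 0.003, 'y': -0.009, 'z': 0.0, 'wx': 0.0, 'wy': 0.0, 'wz': -0.054}
{'x': 0.004, 'y': -0.008, 'z': 0.0, 'wx': 0.0, 'wy': 0.0, 'wz': -0.054}
top 0.138 62 [0.524 0.166 0.149] ((525.7423706054688, 167.62379455566406), (29.07417869567871, 11.819437980651855), 9.11674690246582)
top 0.138 64 [0.483 0.157 0.149] ((483.48565673828125, 157.05294799804688), (24.444910049438477, 12.699604034423828), 18.26235008239746)
top 0.1 19 [0.485 0.152 0.109] ((487.0683898925781, 152.2292022705078), (29.619720458984375, 4.569934844970703), 7.14769172668457)
scene 0.138 162 [0.511 0.164 0.149] ((507.4921875, 163.53219604492188), (70.99537658691406, 12.08203125), 15.111723899841309)
scene 0.1 59 [0.52  0.164 0.11 ] ((510.8613586425781, 159.25778198242188), (67.85926818847656, 12.580561637878418), 26.144794464111328)
scene 0.1 176 [0.486 0.256 0.11 ] ((483.9339294433594, 255.20944213867188), (56.10511779785156, 16.170074462890625), 51.30912780761719)
```

Panel now at 15.1° against the tester's 14.6°, so it is square. The knob is at 51°. Next, back to the knob to tighten.

Request:
{"api": "apply_moves", "payload": {
  "series": [
    {"x":-0.013,"y":-0.001,"z":0,"wx":0,"wy":0,"wz":-0.058,"fingers":1},
    {"x":-0.013,"y":-0.003,"z":0,"wx":0,"wy":0,"wz":-0.058,"fingers":1},
    {"x":-0.013,"y":-0.005,"z":0,"wx":0,"wy":0,"wz":-0.058,"fingers":1},
    {"x":-0.012,"y":-0.007,"z":0,"wx":0,"wy":0,"wz":-0.058,"fingers":1},
    {"x":-0.01,"y":-0.009,"z":0,"wx":0,"wy":0,"wz":-0.058,"fingers":1},
    {"x":-0.008,"y":-0.011,"z":0,"wx":0,"wy":0,"wz":-0.058,"fingers":1},
    {"x":-0.006,"y":-0.012,"z":0,"wx":0,"wy":0,"wz":-0.058,"fingers":1},
    {"x":-0.003,"y":-0.013,"z":0,"wx":0,"wy":0,"wz":-0.058,"fingers":1}
  ]
}}

```text
clock: 11.82
tool_pos: [0.4742, 0.2428, 0.2146]
eef_rot: [0.996, 0.092, -0.013, 0.004]
contact_force: [0.1, 0.8, 0.1]
opening: 1.002
```

```bash
python3 plan.py .4825 .255 .20 51 5
```

```text
t 11.82 p [0.4742 0.2428 0.2146] yaw 10.57 zax [-0.025 -0.011 -1.   ] F [0.1 0.8 0.1] M [ 0.02 -0.08 -0.01] open 1.002
row mm 4.141720617445569 deg 8.091629110974988
{'x': 0.003, 'y': -0.003, 'z': 0.004, 'wx': -0.0, 'wy': 0.002, 'wz': -0.045}
{'x': 0.003, 'y': -0.002, 'z': 0.004, 'wx': -0.0, 'wy': 0.002, 'wz': -0.045}
{'x': 0.003, 'y': -0.002, 'z': 0.004, 'wx': -0.0, 'wy': 0.002, 'wz': -0.045}
{'x': 0.003, 'y': -0.001, 'z': 0.004, 'wx': -0.0, 'wy': 0.002, 'wz': -0.045}
{'x': 0.004, 'y': -0.001, 'z': 0.004, 'wx': -0.0, 'wy': 0.002, 'wz': -0.045}
```

Request:
{"api": "apply_moves", "payload": {
  "series": [
    {"x":0.003,"y":-0.003,"z":0.004,"wx":0,"wy":0.002,"wz":-0.045,"fingers":1},
    {"x":0.003,"y":-0.002,"z":0.004,"wx":0,"wy":0.002,"wz":-0.045,"fingers":1},
    {"x":0.003,"y":-0.002,"z":0.004,"wx":0,"wy":0.002,"wz":-0.045,"fingers":1},
    {"x":0.003,"y":-0.001,"z":0.004,"wx":0,"wy":0.002,"wz":-0.045,"fingers":1},
    {"x":0.004,"y":-0.001,"z":0.004,"wx":0,"wy":0.002,"wz":-0.045,"fingers":1},
    {"x":0,"y":0,"z":0.02,"wx":0,"wy":0,"wz":0,"fingers":1}
  ]
}}

```text
clock: 12.58
tool_pos: [0.4762, 0.2545, 0.1711]
eef_rot: [0.896, 0.443, -0.007, -0.005]
contact_force: [0.3, 0.1, 0.2]
opening: 0.998
```

```bash
python3 plan.py .4825 .255 .09 51 4
```

```text
t 12.57 p [0.4762 0.2545 0.1711] yaw 52.65 zax [-0.016  0.003 -1.   ] F [0.3 0.1 0.2] M [-0.01 -0.14  0.  ] open 0.998
row mm 20.33246881677855 deg 0.47152130630402844
{'x': 0.002, 'y': 0.002, 'z': 0.025, 'wx': -0.001, 'wy': 0.001, 'wz': 0.002}
{'x': 0.001, 'y': 0.002, 'z': 0.025, 'wx': -0.001, 'wy': 0.001, 'wz': 0.002}
{'x': 0.001, 'y': 0.002, 'z': 0.025, 'wx': -0.001, 'wy': 0.001, 'wz': 0.002}
{'x': 0.001, 'y': 0.002, 'z': 0.025, 'wx': -0.001, 'wy': 0.001, 'wz': 0.002}
```

Request:
{"api": "apply_moves", "payload": {
  "series": [
    {"x":0.005,"y":0.007,"z":0.01,"wx":-0.002,"wy":0.004,"wz":0.008,"fingers":1},
    {"x":0,"y":0,"z":0.03,"wx":0,"wy":0,"wz":0,"fingers":1},
    {"x":0,"y":0,"z":0.03,"wx":0,"wy":0,"wz":0,"fingers":1},
    {"x":0,"y":0,"z":0.03,"wx":0,"wy":0,"wz":0,"fingers":1},
    {"x":0,"y":0,"z":0,"wx":0,"wy":0,"wz":0,"fingers":1}
  ]
}}

```text
clock: 13.2
tool_pos: [0.4814, 0.2522, 0.0828]
eef_rot: [0.905, 0.425, -0.003, -0.004]
contact_force: [-0.3, 0.1, 0.0]
opening: 1.002
```

```bash
python3 plan.py .4825 .255 .09 51 1
```

```text
t 13.2 p [0.4814 0.2522 0.0828] yaw 50.36 zax [-0.008  0.004 -1.   ] F [-0.3  0.1  0. ] M [-0.01 -0.06  0.07] open 1.002
row mm 7.83645082797365 deg 0.8224613081026759
{'x': 0.004, 'y': -0.001, 'z': -0.009, 'wx': -0.003, 'wy': 0.0, 'wz': -0.004}
```

Request:
{"api": "apply_moves", "payload": {
  "series": [
    {"x":0.003,"y":-0.001,"z":-0.008,"wx":-0.002,"wy":0,"wz":-0.003,"fingers":1},
    {"x":0,"y":0,"z":0,"wx":0,"wy":0,"wz":0,"fingers":-1},
    {"x":0,"y":0,"z":0,"wx":0,"wy":0,"wz":0,"fingers":-1},
    {"x":0,"y":0,"z":0,"wx":0,"wy":0,"wz":0,"fingers":-1},
    {"x":0,"y":0,"z":0,"wx":0,"wy":0,"wz":0,"fingers":-1},
    {"x":0,"y":0,"z":0,"wx":0,"wy":0,"wz":0,"fingers":-1},
    {"x":0,"y":0,"z":0,"wx":0,"wy":0,"wz":0.04,"fingers":-1},
    {"x":0,"y":0,"z":0,"wx":0,"wy":0,"wz":0.04,"fingers":-1}
  ],
  "force": 50
}}

```text
clock: 14.2
tool_pos: [0.4827, 0.2543, 0.0919]
eef_rot: [0.951, 0.309, -0.0, -0.0]
contact_force: [-1.4, -1.5, 0.5]
opening: 0.632
```

```bash
python3 plan.py .4825 .255 .09 10 3
```

```text
t 14.2 p [0.4827 0.2543 0.0919] yaw 36.04 zax [-0.001  0.001 -1.   ] F [-1.4 -1.5  0.5] M [-0.31  0.21  0.2 ] open 0.632
row mm 0.6779567359144597 deg 8.681315616898734
{'x': 0.0, 'y': -0.0, 'z': 0.001, 'wx': -0.0, 'wy': 0.0, 'wz': 0.048}
{'x': 0.0, 'y': -0.0, 'z': 0.001, 'wx': -0.0, 'wy': 0.0, 'wz': 0.048}
{'x': 0.0, 'y': -0.0, 'z': 0.001, 'wx': -0.0, 'wy': 0.0, 'wz': 0.048}
```

Request:
{"api": "apply_moves", "payload": {
  "series": [
    {"x":0,"y":0,"z":0,"wx":0,"wy":0,"wz":0.045,"fingers":-1},
    {"x":0,"y":0,"z":0,"wx":0,"wy":0,"wz":0.04,"fingers":-1},
    {"x":0,"y":0,"z":0,"wx":0,"wy":0,"wz":0.03,"fingers":-1},
    {"x":0,"y":0,"z":0,"wx":0,"wy":0,"wz":0.025,"fingers":-1},
    {"x":0,"y":0,"z":0,"wx":0,"wy":0,"wz":0,"fingers":-1}
  ]
}}

```text
clock: 14.82
tool_pos: [0.4824, 0.2542, 0.0919]
eef_rot: [0.996, 0.089, -0.0, 0.0]
contact_force: [-1.6, -1.1, 0.8]
opening: 0.633
```

```bash
python3 plan.py .4825 .255 .09 10 1
```

```text
t 14.82 p [0.4824 0.2542 0.0919] yaw 10.22 zax [-0.001 -0.    -1.   ] F [-1.6 -1.1  0.8] M [-0.25  0.14 -0.06] open 0.633
row mm 2.0809095854824164 deg 0.2202873966115863
{'x': 0.0, 'y': -0.001, 'z': 0.002, 'wx': 0.0, 'wy': 0.0, 'wz': 0.001}
```

Request:
{"api": "apply_moves", "payload": {
  "series": [
    {"x":0,"y":0,"z":0,"wx":0,"wy":0,"wz":0.008,"fingers":-1},
    {"x":0,"y":0,"z":0,"wx":0,"wy":0,"wz":0,"fingers":-1},
    {"x":0,"y":0,"z":0,"wx":0,"wy":0,"wz":0,"fingers":1},
    {"x":0,"y":0,"z":0,"wx":0,"wy":0,"wz":0,"fingers":1},
    {"x":0,"y":0,"z":0,"wx":0,"wy":0,"wz":0,"fingers":1},
    {"x":0,"y":0,"z":-0.06,"wx":0,"wy":0,"wz":0,"fingers":1},
    {"x":0,"y":0,"z":-0.07,"wx":0,"wy":0,"wz":0,"fingers":1},
    {"x":0,"y":0,"z":-0.05,"wx":0,"wy":0,"wz":0,"fingers":1}
  ]
}}

```text
clock: 15.82
tool_pos: [0.4822, 0.2546, 0.2368]
eef_rot: [0.997, 0.078, -0.002, -0.0]
contact_force: [0.2, -0.2, 0.5]
opening: 0.999
```

```bash
cat > look.py <<'E'
from h import *
O=np.array([.525,.081]);a=np.radians(14.6);ex=np.array([np.cos(a),np.sin(a)]);ey=np.array([-ex[1],ex[0]])
for n in ("top","scene"):
  im,P=cloud(n); cv2.imwrite(f"pics/last_{n}.png",im[:,:,::-1])
  X=P[...,:2]-O;tx=X@ex;ty=X@ey
  for nm,lo,hi,y0,y1 in(("panel",.138,.16,.03,.14),("knob",.1,.12,.145,.22),("handle",.138,.16,-.22,-.05),("pad",.07,.1,.003,.043)):
    m=(P[...,2]>lo)&(P[...,2]<hi)&(abs(tx)<.045)&(ty>y0)&(ty<y1)
    if m.sum()>15:
      Q=np.stack([tx[m],ty[m]],1)*1000;w=cv2.minAreaRect(Q.astype(np.float32))
      print(n,nm,m.sum(),np.round(w[0],1),np.round(w[1],1),round(w[2],1),"zmean",P[m][:,2].mean().round(4))
E
python3 look.py; python3 plan.py .54 .06 .26 -30 5 .558 -.04 .25 -75.4 5
```

```text
top panel 180 [ 1.8 84.6] [13.1 69.7] 89.1 zmean 0.1489
top knob 163 [  2.2 178.6] [14.8 56.1] 82.5 zmean 0.1102
top handle 105 [   0.6 -125.4] [39.8 14. ] 0.1 zmean 0.1488
top pad 281 [ 1.5 23.1] [39.7 60.8] 89.7 zmean 0.088
scene panel 160 [ 3.4 84.4] [71.3 11.7] 0.4 zmean 0.149
scene knob 146 [  4.2 179.8] [14.3 58.8] 84.4 zmean 0.1105
scene handle 98 [   4.  -124.9] [39.6 14.3] 0.6 zmean 0.1479
scene pad 299 [ 3.3 22.4] [62.2 38.6] 0.1 zmean 0.0866
t 15.93 p [0.4841 0.2562 0.2389] yaw 8.87 zax [ 0.001  0.004 -1.   ] F [ 0.1  0.2 -0. ] M [ 0.02 -0.11  0.06] open 0.999
row mm 41.0254101202228 deg 7.774689042721134
{'x': 0.006, 'y': 0.051, 'z': -0.005, 'wx': -0.0, 'wy': -0.0, 'wz': 0.043}
{'x': 0.013, 'y': 0.049, 'z': -0.005, 'wx': -0.0, 'wy': -0.0, 'wz': 0.043}
{'x': 0.02, 'y': 0.047, 'z': -0.005, 'wx': -0.0, 'wy': -0.0, 'wz': 0.043}
{'x': 0.026, 'y': 0.044, 'z': -0.005, 'wx': -0.0, 'wy': -0.0, 'wz': 0.043}
{'x': 0.031, 'y': 0.04, 'z': -0.005, 'wx': -0.0, 'wy': -0.0, 'wz': 0.043}
row mm 20.41959842896035 deg 9.080000000000007
{'x': 0.016, 'y': 0.019, 'z': 0.003, 'wx': 0.0, 'wy': 0.0, 'wz': 0.05}
{'x': 0.019, 'y': 0.017, 'z': 0.003, 'wx': 0.0, 'wy': 0.0, 'wz': 0.05}
{'x': 0.022, 'y': 0.013, 'z': 0.003, 'wx': 0.0, 'wy': 0.0, 'wz': 0.05}
{'x': 0.023, 'y': 0.01, 'z': 0.003, 'wx': 0.0, 'wy': 0.0, 'wz': 0.05}
{'x': 0.025, 'y': 0.006, 'z': 0.003, 'wx': 0.0, 'wy': 0.0, 'wz': 0.05}
```

The knob is at about −6.5° (−0.11 rad, tight) and the panel is square (−0.9° to 0.4°). Next is the handle.

Request:
{"api": "apply_moves", "payload": {
  "series": [
    {"x":0.006,"y":0.051,"z":-0.005,"wx":0,"wy":0,"wz":0.043,"fingers":1},
    {"x":0.013,"y":0.049,"z":-0.005,"wx":0,"wy":0,"wz":0.043,"fingers":1},
    {"x":0.02,"y":0.047,"z":-0.005,"wx":0,"wy":0,"wz":0.043,"fingers":1},
    {"x":0.026,"y":0.044,"z":-0.005,"wx":0,"wy":0,"wz":0.043,"fingers":1},
    {"x":0.031,"y":0.04,"z":-0.005,"wx":0,"wy":0,"wz":0.043,"fingers":1},
    {"x":0.016,"y":0.019,"z":0.003,"wx":0,"wy":0,"wz":0.05,"fingers":1},
    {"x":0.019,"y":0.017,"z":0.003,"wx":0,"wy":0,"wz":0.05,"fingers":1},
    {"x":0.022,"y":0.013,"z":0.003,"wx":0,"wy":0,"wz":0.05,"fingers":1}
  ]
}}

```text
clock: 16.92
tool_pos: [0.5486, -0.0071, 0.2457]
eef_rot: [0.871, -0.49, -0.002, -0.001]
contact_force: [0.2, 1.1, -1.1]
opening: 0.996
```

```bash
python3 plan.py .558 -.04 .23 -75.4 4; python3 - <<'E'
import cv2
im=cv2.imread("pics/last_scene.png");cv2.imwrite("pics/s2.png",cv2.resize(im[160:270,210:370],(800,550),interpolation=2))
E
```

```text
t 16.93 p [ 0.5486 -0.0071  0.2457] yaw -58.74 zax [-0.003  0.004 -1.   ] F [ 0.2  1.1 -1.1] M [ 0.01 -0.02 -0.04] open 0.996
row mm 9.425793693324717 deg 4.1662540056678345
{'x': 0.01, 'y': 0.003, 'z': 0.005, 'wx': 0.0, 'wy': 0.0, 'wz': 0.023}
{'x': 0.011, 'y': 0.002, 'z': 0.005, 'wx': 0.0, 'wy': 0.0, 'wz': 0.023}
{'x': 0.011, 'y': 0.001, 'z': 0.005, 'wx': 0.0, 'wy': 0.0, 'wz': 0.023}
{'x': 0.011, 'y': 0.001, 'z': 0.005, 'wx': 0.0, 'wy': 0.0, 'wz': 0.023}
```

View pics/s2.png

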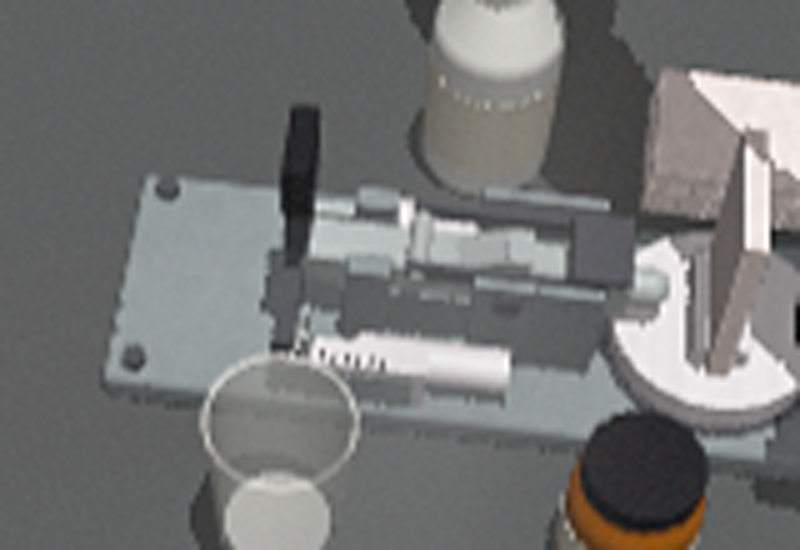

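The crop shows the handle plate at (303,150), the dark trip pad at (603,245) and the square panel at (740,250). The gauge is low on the +x side at (400,360), and nothing is near the handle's upper part.

Request:
{"api": "apply_moves", "payload": {
  "series": [
    {"x":0.01,"y":0.003,"z":0.005,"wx":0,"wy":0,"wz":0.023,"fingers":1},
    {"x":0.011,"y":0.002,"z":0.005,"wx":0,"wy":0,"wz":0.023,"fingers":1},
    {"x":0.011,"y":0.001,"z":0.005,"wx":0,"wy":0,"wz":0.023,"fingers":1},
    {"x":0.011,"y":0.001,"z":0.005,"wx":0,"wy":0,"wz":0.023,"fingers":1},
    {"x":0,"y":0,"z":0.03,"wx":0,"wy":0,"wz":0,"fingers":1},
    {"x":0,"y":0,"z":0,"wx":0,"wy":0,"wz":0,"fingers":1}
  ]
}}

```text
clock: 17.68
tool_pos: [0.5553, -0.0451, 0.1992]
eef_rot: [0.787, -0.617, -0.004, 0.003]
contact_force: [0.4, -0.0, 0.7]
opening: 0.999
```

```bash
python3 plan.py .558 -.04 .117 -75.4 4
```

```text
t 17.68 p [ 0.5553 -0.0451  0.1992] yaw -76.14 zax [-0.01  0.   -1.  ] F [ 0.4 -0.   0.7] M [ 0.03  0.01 -0.03] open 0.999
row mm 20.606420514464403 deg 0.2373849691223991
{'x': -0.001, 'y': -0.001, 'z': 0.026, 'wx': 0.001, 'wy': 0.0, 'wz': -0.001}
{'x': -0.001, 'y': -0.001, 'z': 0.026, 'wx': 0.001, 'wy': 0.0, 'wz': -0.001}
{'x': -0.001, 'y': -0.001, 'z': 0.026, 'wx': 0.001, 'wy': 0.0, 'wz': -0.001}
{'x': -0.001, 'y': -0.001, 'z': 0.026, 'wx': 0.001, 'wy': 0.0, 'wz': -0.001}
```

Request:
{"api": "apply_moves", "payload": {
  "series": [
    {"x":-0.003,"y":-0.003,"z":0.026,"wx":0.003,"wy":0,"wz":-0.004,"fingers":1},
    {"x":0,"y":0,"z":0.026,"wx":0,"wy":0,"wz":0,"fingers":1},
    {"x":0,"y":0,"z":0.026,"wx":0,"wy":0,"wz":0,"fingers":1},
    {"x":0,"y":0,"z":0.024,"wx":0,"wy":0,"wz":0,"fingers":1},
    {"x":0,"y":0,"z":0,"wx":0,"wy":0,"wz":0,"fingers":1}
  ],
  "force": 30
}}

```text
clock: 18.3
tool_pos: [0.5593, -0.0414, 0.1177]
eef_rot: [0.792, -0.611, 0.001, -0.002]
contact_force: [-0.1, -0.1, 0.1]
opening: 0.999
```

```bash
python3 plan.py .5585 -.042 .117 -75.4 1
```

```text
t 18.3 p [ 0.5593 -0.0414  0.1177] yaw -75.3 zax [ 0.004  0.002 -1.   ] F [-0.1 -0.1  0.1] M [-0.03 -0.01  0.01] open 0.999
row mm 1.2152635460730221 deg 0.2691760089842794
{'x': 0.0, 'y': 0.001, 'z': 0.001, 'wx': -0.001, 'wy': 0.0, 'wz': 0.001}
```

Request:
{"api": "apply_moves", "payload": {
  "series": [
    {"x":0,"y":0,"z":0,"wx":0,"wy":0,"wz":0,"fingers":-1},
    {"x":0,"y":0,"z":0,"wx":0,"wy":0,"wz":0,"fingers":-1},
    {"x":0,"y":0,"z":0,"wx":0,"wy":0,"wz":0,"fingers":-1},
    {"x":0,"y":0,"z":0,"wx":0,"wy":0,"wz":0,"fingers":-1},
    {"x":0,"y":0,"z":0,"wx":0,"wy":0,"wz":0,"fingers":-1},
    {"x":0,"y":0,"z":0,"wx":0,"wy":0,"wz":0,"fingers":-1},
    {"x":0,"y":0,"z":0,"wx":0,"wy":0,"wz":0,"fingers":-1},
    {"x":0,"y":0,"z":0,"wx":0,"wy":0,"wz":0,"fingers":-1}
  ]
}}

```text
clock: 19.3
tool_pos: [0.5613, -0.0413, 0.1208]
eef_rot: [0.792, -0.611, 0.003, -0.004]
contact_force: [0.2, 0.4, 0.4]
opening: 0.159
```

```bash
python3 plan.py .5585 -.042 .117 -75.4 1
```

```text
t 19.3 p [ 0.5613 -0.0413  0.1208] yaw -75.32 zax [ 0.009  0.003 -1.   ] F [0.2 0.4 0.4] M [ 0.06  0.06 -0.17] open 0.159
row mm 4.782025875522659 deg 0.5329754517659958
{'x': -0.0, 'y': 0.004, 'z': 0.005, 'wx': -0.003, 'wy': 0.0, 'wz': 0.0}
```

Request:
{"api": "apply_moves", "payload": {
  "series": [
    {"x":0.015,"y":0,"z":0.001,"wx":0,"wy":0,"wz":0,"fingers":-1},
    {"x":0.015,"y":0,"z":0.001,"wx":0,"wy":0,"wz":0,"fingers":-1},
    {"x":0.015,"y":0,"z":0,"wx":0,"wy":0,"wz":0,"fingers":-1},
    {"x":0.015,"y":0,"z":0,"wx":0,"wy":0,"wz":0,"fingers":-1},
    {"x":0.015,"y":0,"z":0,"wx":0,"wy":0,"wz":0,"fingers":-1}
  ]
}}

```text
clock: 19.92
tool_pos: [0.5719, -0.0827, 0.1206]
eef_rot: [0.795, -0.606, -0.008, -0.009]
contact_force: [-5.3, 10.4, 6.8]
opening: 0.157
```

```bash
cat >> plan.py <<'E'
    v=s["tool_pos"][:2]-[.525,.081];c,sn=np.cos(np.radians(14.6)),np.sin(np.radians(14.6));f=s["contact_force"]
    print("tester x,y mm",((v@[c,sn])*1e3).round(1),((v@[-sn,c])*1e3).round(1),"Fx,Fy",(f[:2]@[c,sn]).round(1),(f[:2]@[-sn,c]).round(1))
E
python3 plan.py .575 -.108 .117 -75.4 1
```

```text
t 19.93 p [ 0.5719 -0.0827  0.1206] yaw -74.66 zax [-0.003  0.024 -1.   ] F [-5.3 10.4  6.8] M [ 1.61  0.79 -0.2 ] open 0.157
row mm 25.706026931833517 deg 1.570532593066116
{'x': 0.032, 'y': 0.005, 'z': 0.004, 'wx': -0.001, 'wy': 0.008, 'wz': 0.004}
tester x,y mm 4.1 -170.3 Fx,Fy -2.5 11.3
```

Request:
{"api": "apply_moves", "payload": {
  "series": [
    {"x":0.015,"y":0,"z":0.002,"wx":0,"wy":0.006,"wz":0.003,"fingers":-1},
    {"x":0.015,"y":0,"z":0.002,"wx":0,"wy":0.006,"wz":0.002,"fingers":-1}
  ]
}}

```text
clock: 20.18
tool_pos: [0.5755, -0.0966, 0.1204]
eef_rot: [0.792, -0.611, 0.001, -0.0]
contact_force: [-8.1, 9.2, 20.2]
opening: 0.154
```

```bash
python3 plan.py .575 -.108 .117 -75.4 1
```

```text
t 20.18 p [ 0.5755 -0.0966  0.1204] yaw -75.29 zax [ 0.002 -0.001 -1.   ] F [-8.1  9.2 20.2] M [ 2.17  1.61 -0.12] open 0.154
row mm 11.861006794566492 deg 0.14908259722811096
{'x': 0.014, 'y': 0.004, 'z': 0.004, 'wx': -0.0, 'wy': -0.0, 'wz': 0.001}
tester x,y mm 4.1 -184.6 Fx,Fy -5.5 10.9
```

Request:
{"api": "apply_moves", "payload": {
  "series": [
    {"x":0.012,"y":0.001,"z":-0.002,"wx":0,"wy":0,"wz":0,"fingers":-1},
    {"x":0.009,"y":0.001,"z":0,"wx":0,"wy":0,"wz":0,"fingers":-1}
  ]
}}

```text
clock: 20.42
tool_pos: [0.5763, -0.1, 0.1205]
eef_rot: [0.794, -0.607, -0.006, -0.005]
contact_force: [-2.8, 12.0, 7.8]
opening: 0.154
```

```bash
python3 plan.py .575 -.108 .117 -75.4 1
```

```text
t 20.43 p [ 0.5763 -0.1     0.1205] yaw -74.79 zax [-0.004  0.016 -1.   ] F [-2.8 12.   7.8] M [ 2.22  0.62 -0.31] open 0.154
row mm 8.83708245949014 deg 1.1123873670490667
{'x': 0.009, 'y': 0.004, 'z': 0.004, 'wx': -0.0, 'wy': 0.005, 'wz': 0.003}
tester x,y mm 4.0 -188.1 Fx,Fy 0.3 12.3
```

Request:
{"api": "apply_moves", "payload": {
  "series": [
    {"x":0.014,"y":0,"z":0,"wx":0,"wy":0.004,"wz":0.002,"fingers":-1},
    {"x":0.014,"y":0,"z":0,"wx":0,"wy":0,"wz":0,"fingers":-1}
  ]
}}

```text
clock: 20.68
tool_pos: [0.5783, -0.108, 0.1204]
eef_rot: [0.795, -0.606, -0.01, -0.005]
contact_force: [-5.7, 12.3, 7.1]
opening: 0.156
```

```bash
python3 plan.py .575 -.108 .117 -75.4 1
```

```text
t 20.68 p [ 0.5783 -0.108   0.1204] yaw -74.65 zax [-0.01  0.02 -1.  ] F [-5.7 12.3  7.1] M [ 2.37  1.   -0.25] open 0.156
row mm 4.802591338683372 deg 1.5113554500423811
{'x': -0.001, 'y': 0.004, 'z': 0.004, 'wx': 0.001, 'wy': 0.007, 'wz': 0.004}
tester x,y mm 4.0 -196.3 Fx,Fy -2.5 13.4
```

Request:
{"api": "apply_moves", "payload": {
  "series": [
    {"x":0,"y":0,"z":0,"wx":0,"wy":0,"wz":0,"fingers":-1},
    {"x":0,"y":0,"z":0,"wx":0,"wy":0,"wz":0,"fingers":-1},
    {"x":0,"y":0,"z":0,"wx":0,"wy":0,"wz":0,"fingers":-1},
    {"x":0,"y":0,"z":0,"wx":0,"wy":0,"wz":0,"fingers":-1}
  ]
}}

```text
clock: 21.18
tool_pos: [0.5756, -0.0976, 0.1205]
eef_rot: [0.797, -0.604, -0.017, -0.008]
contact_force: [-1.7, 2.8, 0.6]
opening: 0.159
```

```bash
python3 plan.py .575 -.108 .117 -75.4 1|tail -1
```

```text
tester x,y mm 4.0 -185.6 Fx,Fy -1.0 3.1
```

Request:
{"api": "apply_moves", "payload": {
  "series": [
    {"x":-0.001,"y":0,"z":0,"wx":0,"wy":0,"wz":0,"fingers":-1},
    {"x":0,"y":0,"z":0,"wx":0,"wy":0,"wz":0,"fingers":-1}
  ]
}}

```text
clock: 21.42
tool_pos: [0.5757, -0.0976, 0.1204]
eef_rot: [0.797, -0.604, -0.016, -0.008]
contact_force: [-1.7, 2.6, 1.3]
opening: 0.158
```

```bash
python3 plan.py .575 -.108 .117 -75.4 1|tail -1; python3 look.py
```

```text
tester x,y mm 4.0 -185.6 Fx,Fy -0.9 2.9
top panel 183 [ 1.6 84.4] [69.5 13.1] 0.6 zmean 0.149
top knob 162 [  2.1 178.8] [15.3 55.8] 84.6 zmean 0.1104
top pad 268 [ 1.3 20.4] [34.1 60.1] 89.6 zmean 0.089
scene panel 162 [ 3.7 84.6] [70.9 11.9] 0.9 zmean 0.149
scene knob 146 [  4.6 179.5] [14.6 57.9] 82.9 zmean 0.1105
scene handle 141 [  14.4 -185.7] [34.6 31.5] 48.3 zmean 0.1479
scene pad 285 [ 4.2 20.2] [61.6 34. ] 0.2 zmean 0.0873
```

The striker stays put on the sear and the tool feels only about 3 N. Releasing the handle and lifting.

Request:
{"api": "apply_moves", "payload": {
  "series": [
    {"x":0,"y":0,"z":0,"wx":0,"wy":0,"wz":0,"fingers":1},
    {"x":0,"y":0,"z":0,"wx":0,"wy":0,"wz":0,"fingers":1},
    {"x":0,"y":0,"z":0,"wx":0,"wy":0,"wz":0,"fingers":1},
    {"x":0,"y":0,"z":0,"wx":0,"wy":0,"wz":0,"fingers":1},
    {"x":0,"y":0,"z":-0.03,"wx":0,"wy":0.01,"wz":0,"fingers":1},
    {"x":0,"y":0,"z":-0.06,"wx":0,"wy":0,"wz":0,"fingers":1},
    {"x":0,"y":0,"z":-0.05,"wx":0,"wy":0,"wz":0,"fingers":1}
  ]
}}

```text
clock: 22.4
tool_pos: [0.5745, -0.0997, 0.2317]
eef_rot: [0.797, -0.604, -0.007, 0.004]
contact_force: [1.3, -0.1, -1.4]
opening: 0.928
```

```bash
python3 look.py|grep -v knob; python3 plan.py .521 .102 .22 14.6 9
```

```text
top panel 181 [ 1.6 84.7] [69.6 12.9] 0.2 zmean 0.149
top pad 270 [ 1.7 20.3] [34.1 60.2] 89.2 zmean 0.0884
scene panel 159 [ 4.7 84.4] [11.8 70.5] 89.8 zmean 0.1491
scene handle 100 [   3.1 -184.3] [41.8 14.6] 0.4 zmean 0.148
scene pad 287 [ 4.3 20.3] [60.6 34.4] 0.1 zmean 0.0871
t 22.5 p [ 0.5773 -0.0998  0.2346] yaw -74.33 zax [-0.007  0.    -1.   ] F [ 1.2  0.6 -0.3] M [-0.   -0.1  -0.02] open 0.998
row mm 23.335550460301597 deg 9.881479086879288
{'x': -0.029, 'y': -0.0, 'z': 0.002, 'wx': 0.0, 'wy': 0.0, 'wz': -0.055}
{'x': -0.029, 'y': -0.005, 'z': 0.002, 'wx': 0.0, 'wy': 0.0, 'wz': -0.055}
{'x': -0.027, 'y': -0.01, 'z': 0.002, 'wx': 0.0, 'wy': 0.0, 'wz': -0.055}
{'x': -0.025, 'y': -0.014, 'z': 0.002, 'wx': 0.0, 'wy': 0.0, 'wz': -0.055}
{'x': -0.022, 'y': -0.019, 'z': 0.002, 'wx': 0.0, 'wy': 0.0, 'wz': -0.055}
{'x': -0.019, 'y': -0.022, 'z': 0.002, 'wx': 0.0, 'wy': 0.0, 'wz': -0.055}
{'x': -0.015, 'y': -0.025, 'z': 0.002, 'wx': 0.0, 'wy': 0.0, 'wz': -0.055}
{'x': -0.01, 'y': -0.027, 'z': 0.002, 'wx': 0.0, 'wy': 0.0, 'wz': -0.055}
{'x': -0.005, 'y': -0.029, 'z': 0.002, 'wx': 0.0, 'wy': 0.0, 'wz': -0.055}
tester x,y mm 5.0 -188.2 Fx,Fy 1.3 0.3
```

Cocked: the handle reads −184 mm, so travel is about −0.060. The panel is still square. Now I'll go above the trip pad with closed fingers, at yaw 6.6° so the body clears both the bottle and the panel.

Request:
{"api": "apply_moves", "payload": {
  "series": [
    {"x":-0.029,"y":0,"z":0.002,"wx":0,"wy":0,"wz":-0.055,"fingers":-1},
    {"x":-0.029,"y":-0.005,"z":0.002,"wx":0,"wy":0,"wz":-0.055,"fingers":-1},
    {"x":-0.027,"y":-0.01,"z":0.002,"wx":0,"wy":0,"wz":-0.055,"fingers":-1},
    {"x":-0.025,"y":-0.014,"z":0.002,"wx":0,"wy":0,"wz":-0.055,"fingers":-1},
    {"x":-0.022,"y":-0.019,"z":0.002,"wx":0,"wy":0,"wz":-0.055,"fingers":-1},
    {"x":-0.019,"y":-0.022,"z":0.002,"wx":0,"wy":0,"wz":-0.055,"fingers":-1},
    {"x":-0.015,"y":-0.025,"z":0.002,"wx":0,"wy":0,"wz":-0.055,"fingers":-1},
    {"x":-0.01,"y":-0.027,"z":0.002,"wx":0,"wy":0,"wz":-0.055,"fingers":-1}
  ]
}}

```text
clock: 23.5
tool_pos: [0.5202, 0.0796, 0.217]
eef_rot: [0.998, 0.063, -0.007, 0.001]
contact_force: [0.3, 0.7, 0.5]
opening: 0.121
```

```bash
python3 plan.py .525 .106 .19 6.6 3
```

```text
t 23.5 p [0.5202 0.0796 0.217 ] yaw 7.21 zax [-0.013 -0.002 -1.   ] F [0.3 0.7 0.5] M [-0.01 -0.1   0.03] open 0.121
row mm 12.676120593342182 deg 0.3236566669328504
{'x': 0.003, 'y': -0.011, 'z': 0.011, 'wx': 0.0, 'wy': 0.001, 'wz': 0.001}
{'x': 0.003, 'y': -0.011, 'z': 0.011, 'wx': 0.0, 'wy': 0.001, 'wz': 0.001}
{'x': 0.003, 'y': -0.011, 'z': 0.011, 'wx': 0.0, 'wy': 0.001, 'wz': 0.001}
tester x,y mm -5.0 -0.1 Fx,Fy 0.5 0.6
```

Request:
{"api": "apply_moves", "payload": {
  "series": [
    {"x":0.003,"y":-0.011,"z":0.011,"wx":0,"wy":0.002,"wz":0.001,"fingers":-1},
    {"x":0.003,"y":-0.011,"z":0.011,"wx":0,"wy":0.001,"wz":0.001,"fingers":-1},
    {"x":0.003,"y":-0.01,"z":0.011,"wx":0,"wy":0.001,"wz":0.001,"fingers":-1},
    {"x":0,"y":0,"z":0,"wx":0,"wy":0,"wz":0,"fingers":-1},
    {"x":0,"y":0,"z":0,"wx":0,"wy":0,"wz":0,"fingers":-1}
  ]
}}

```text
clock: 24.12
tool_pos: [0.5238, 0.1062, 0.1866]
eef_rot: [0.999, 0.054, -0.001, 0.001]
contact_force: [0.3, -0.1, 0.2]
opening: 0.004
```

```bash
python3 plan.py .525 .106 .105 6.6 4; python3 look.py|grep -v knob
```

```text
t 24.12 p [0.5238 0.1062 0.1866] yaw 6.21 zax [-0.003 -0.002 -1.   ] F [ 0.3 -0.1  0.2] M [-0.09 -0.03  0.02] open 0.004
row mm 20.413104602129486 deg 0.11071669727476077
{'x': 0.0, 'y': 0.0, 'z': 0.026, 'wx': 0.0, 'wy': 0.0, 'wz': -0.001}
{'x': 0.0, 'y': 0.0, 'z': 0.026, 'wx': 0.0, 'wy': 0.0, 'wz': -0.001}
{'x': 0.0, 'y': 0.0, 'z': 0.026, 'wx': 0.0, 'wy': 0.0, 'wz': -0.001}
{'x': 0.0, 'y': 0.0, 'z': 0.026, 'wx': 0.0, 'wy': 0.0, 'wz': -0.001}
tester x,y mm 5.2 24.7 Fx,Fy 0.2 -0.2
top handle 107 [   0.8 -184.9] [13.9 40.1] 89.3 zmean 0.1486
scene panel 161 [ 3.8 84.4] [70.4 11.9] 1.0 zmean 0.1491
scene handle 98 [   3.5 -184.3] [37.9 13.9] 0.7 zmean 0.148
scene pad 287 [ 4.4 20.4] [34.5 61.8] 89.6 zmean 0.0872
```

Request:
{"api": "apply_moves", "payload": {
  "series": [
    {"x":0,"y":0,"z":0.026,"wx":0,"wy":0,"wz":0,"fingers":-1},
    {"x":0,"y":0,"z":0.026,"wx":0,"wy":0,"wz":0,"fingers":-1},
    {"x":0,"y":0,"z":0.026,"wx":0,"wy":0,"wz":0,"fingers":-1},
    {"x":0,"y":0,"z":0.022,"wx":0,"wy":0,"wz":0,"fingers":-1}
  ]
}}

```text
clock: 24.72
tool_pos: [0.5268, 0.105, 0.1075]
eef_rot: [0.999, 0.052, 0.002, 0.0]
contact_force: [0.6, -1.0, 0.2]
opening: 0.004
```

```bash
python3 plan.py .525 .106 .08 6.6 2
```

```text
t 24.73 p [0.5268 0.105  0.1075] yaw 5.97 zax [ 0.005 -0.001 -1.   ] F [ 0.6 -1.   0.2] M [-0.01 -0.06 -0.02] open 0.004
row mm 13.783171067264783 deg 0.34462357113605535
{'x': -0.001, 'y': -0.001, 'z': 0.017, 'wx': 0.0, 'wy': -0.001, 'wz': -0.002}
{'x': -0.001, 'y': -0.001, 'z': 0.017, 'wx': 0.0, 'wy': -0.001, 'wz': -0.002}
tester x,y mm 7.8 22.7 Fx,Fy 0.4 -1.1
```

Request:
{"api": "apply_moves", "payload": {
  "series": [
    {"x":-0.002,"y":-0.001,"z":0.018,"wx":0,"wy":-0.001,"wz":-0.002,"fingers":-1},
    {"x":0,"y":0,"z":0.01,"wx":0,"wy":0,"wz":0,"fingers":-1},
    {"x":0,"y":0,"z":0.01,"wx":0,"wy":0,"wz":0,"fingers":-1}
  ]
}}

```text
clock: 25.1
tool_pos: [0.5254, 0.1068, 0.077]
eef_rot: [0.998, 0.055, 0.001, -0.0]
contact_force: [-1.0, 0.3, 9.8]
opening: 0.004
```

```bash
python3 plan.py .525 .106 .08 6.6 1;python3 look.py|grep handle
```

```text
t 25.1 p [0.5254 0.1068 0.077 ] yaw 6.35 zax [ 0.003  0.001 -1.   ] F [-1.   0.3  9.8] M [-0.17 -0.03 -0.03] open 0.004
row mm 3.097746749373548 deg 0.30479756218309695
{'x': -0.001, 'y': 0.001, 'z': -0.004, 'wx': -0.0, 'wy': -0.001, 'wz': -0.001}
tester x,y mm 6.9 24.8 Fx,Fy -0.9 0.6
top handle 104 [   0.4 -108.5] [39.6 13.8] 0.3 zmean 0.1489
scene handle 100 [   3.8 -113.6] [14.1 39.9] 89.1 zmean 0.1482
```

It fired: the handle was caught mid-flight at +16 mm. Lifting off the pad.

Request:
{"api": "apply_moves", "payload": {
  "series": [
    {"x":0,"y":0,"z":-0.02,"wx":0,"wy":0,"wz":0,"fingers":-1},
    {"x":0,"y":0,"z":-0.05,"wx":0,"wy":0,"wz":0,"fingers":-1},
    {"x":0,"y":0,"z":-0.07,"wx":0,"wy":0,"wz":0,"fingers":-1},
    {"x":0,"y":0,"z":-0.07,"wx":0,"wy":0,"wz":0,"fingers":-1},
    {"x":-0.02,"y":0.07,"z":0,"wx":0,"wy":0,"wz":0,"fingers":-1},
    {"x":-0.02,"y":0.07,"z":0,"wx":0,"wy":0,"wz":0,"fingers":-1},
    {"x":-0.02,"y":0.07,"z":0,"wx":0,"wy":0,"wz":0,"fingers":-1},
    {"x":0,"y":0.06,"z":0,"wx":0,"wy":0,"wz":0,"fingers":-1}
  ]
}}

```text
clock: 26.2
tool_pos: [0.5024, -0.1156, 0.2574]
eef_rot: [0.998, 0.059, 0.006, -0.0]
contact_force: [1.1, 0.3, -0.6]
opening: 0.008
```

```bash
python3 plan.py .525 .106 .24 6.6 1|head -1; python3 look.py; python3 - <<'E'
import cv2
im=cv2.imread("pics/last_scene.png");cv2.imwrite("pics/s3.png",cv2.resize(im[160:270,210:370],(800,550),interpolation=2))
im=cv2.imread("pics/last_top.png");cv2.imwrite("pics/t3.png",cv2.resize(im[110:290,110:420],(800,464),interpolation=2))
E
```

```text
t 26.2 p [ 0.5024 -0.1156  0.2574] yaw 6.81 zax [ 0.012  0.001 -1.   ] F [ 1.1  0.3 -0.6] M [-0.02 -0.16  0.04] open 0.008
top panel 182 [ 1.7 84.5] [70.1 13.2] 0.2 zmean 0.1491
top knob 161 [  2.1 178.6] [14.8 56.2] 84.9 zmean 0.1108
top handle 103 [   0.4 -126.6] [13.6 38.9] 89.0 zmean 0.1487
top pad 287 [ 1.3 22.7] [38.4 59.9] 89.2 zmean 0.0875
scene panel 160 [ 4.5 84.6] [71.6 11.7] 0.1 zmean 0.1492
scene knob 148 [  4.7 179.6] [14.8 57.3] 83.6 zmean 0.1101
scene handle 97 [   2.1 -126. ] [13.9 40.7] 89.8 zmean 0.1482
scene pad 296 [ 3.4 22.3] [38.3 62.3] 89.9 zmean 0.0867
```

View pics/s3.png

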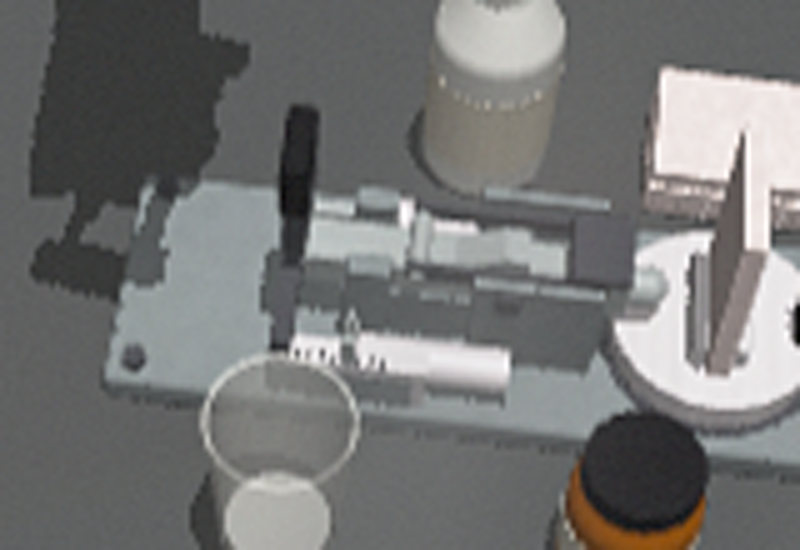

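View pics/t3.png

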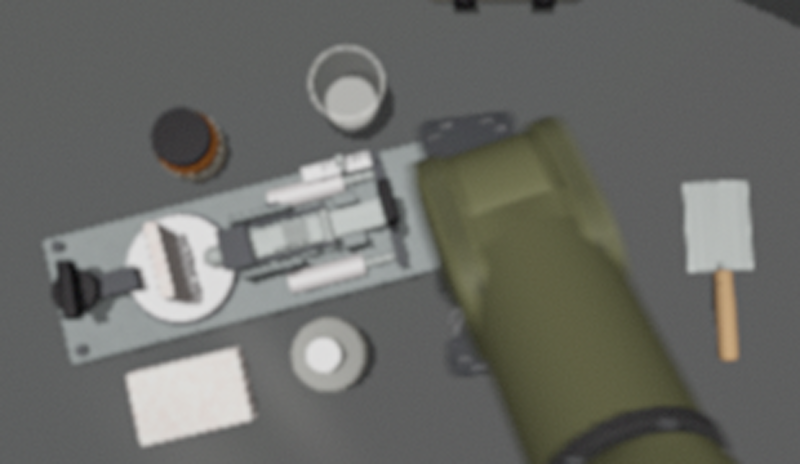

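The pointer flag has moved from about (300,325) to (350,325) in the scene crop, roughly 20 mm. The striker is back at rest, the pad is up, the panel is square, and the bystanders stand where they were. Handing in.

```bash
python3 -c "
from plant import *
print(finish_job()); print(get_state()['clock'])"
```

```text
the job is handed in; nothing more can be done
None
the job is handed in; nothing more can be done
```

The panel is square and clamped, the striker was cocked and fired, and the gauge pointer was thrown. I handed the job in with the robot clock at about 26.5 s, well inside the 72 s limit. No verdict was reported.

**What I did:**
- Backed the clamp off by about 0.64 rad.
- Turned the panel from about 0.59 rad to square.
- Tightened the knob to about 0.1 rad past its starting angle.
- Drew the striker back to about −69 mm. The sear then held it at about −60 mm after I let go.
- Pressed the trip pad about 13 mm down. A picture caught the striker about 16 mm past rest, in flight.

**Last checks, from camera depth and pictures:**

| Item | Reading |
|---|---|
| Panel | within about 1° of square |
| Knob | 5 to 6° past its starting angle |
| Handle | 1 to 1.6 mm behind its rest position |
| Trip pad | back up, same depth reading as at rest |
| Pointer | about 20 mm forward, estimated from its pixel shift |
| Bystanders | look unmoved by eye; I did not re-measure them |
| Arm | raised and touching nothing |

No check failed. I had no direct reading of the dog's pressing force, so tightness is inferred from the knob angle, and the panel did not turn when struck. The two cameras disagree by 2 to 3 mm in tester x, roughly the stated calibration error.

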